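# Crib up the cut slats crosswise to air

### The job

Take the four wooden slats off the sloping rack and build them into a square airing crib on the stand: first lay the two wide slats crosswise over the bearers, one flush with each end of the bearers and overhanging neither side, then lay the two narrow slats crosswise on those, one directly above each bearer, so that all four sides of the crib come out flush. Lay each slat down flat without dropping it, let go, and leave the other things on the bench where they are.

Things in the scene. Friction and masses are not known exactly. Their poses are not given: they have to be found in the camera images.
- rack: Fixed sloping display rack, 280 mm wide (y), grey board on blue legs. Its slope rises away from the robot at 30 deg about the rack's y axis; the slope's upper surface is 65 mm above the table over the origin. A lip 10 mm high runs along the low edge. Origin: table level, under the middle of the slope; x points horizontally up the slope, z up.
- stand: Fixed crib stand: plywood base 176 x 176 x 15 mm with two parallel wooden bearers on it, each 150 long (x) x 30 wide x 20 mm high, centre lines at y = +60 and -60 mm, so that the bearers' outer outline is a 150 mm square. Bearer tops are 35 mm above the table. Origin: table level, centre of the base; x along the bearers, z up.
- wide_a: Wide wooden slat 150 x 46 x 20 mm, about 0.1 kg, bare wood. All four slats start side by side on the rack's slope, long side running down the slope, low end against the lip, at least 26 mm apart, in any order. Origin: centre of the underside; x along the length (pointing up the slope at the start), y across the width, z out of the upper face (square to the slope at the start).
- wide_b: The other wide slat, same as wide_a.
- narrow_a: Narrow wooden slat 150 x 30 x 20 mm, about 0.06 kg, bare wood. All four slats start side by side on the rack's slope, long side running down the slope, low end against the lip, at least 26 mm apart, in any order. Origin: centre of the underside; x along the length (pointing up the slope at the start), y across the width, z out of the upper face (square to the slope at the start).
- narrow_b: The other narrow slat, same as narrow_a.
- wax_tin: Low round tin, 70 mm across, 42 mm high, standing in front of the rack. Bystander; origin at the centre of its underside.
- tape_measure: Tape measure case 66 x 36 x 60 mm, standing in front of the rack. Bystander; origin at the centre of its underside.
- offcut: Short wooden offcut 65 x 46 x 20 mm, lying on the table in front of the stand; not one of the slats. Bystander; origin at the centre of its underside.
- brush: Brush 170 mm long, lying on the table behind the stand. Bystander; origin at the centre of its underside.
Not all that is in view belongs to the job. What is shaped like the narrow_b but green or red is not meant.

How it is judged:
By the outcome, as a careful person would: the job done as asked, in the order asked, and still so for the second after the job is handed in, with the robot touching nothing.
It also fails if it takes over 72 s, if anything falls off the work surface, if the arm or the gripper's body presses on something with over 40 N, if the wrist force passes 120 N, or if a joint passes its speed limit or range.

### The arm

A 7-joint arm with a two-finger parallel gripper is mounted at the origin on the work surface. World frame = base frame: x ahead of the robot, y to its left, z up, the work surface at z = 0. Lengths are in m, angles in rad, forces in N, time in s.
With the tool pointing down it reaches from about 0.425 to 0.875 m from the base axis. Payload 8.4 kg.
Tool frame: the origin (TCP) lies midway between the tips of the shut fingers; the grasp point (between the pads) lies 19 mm behind it; z points along the fingers, y is the line along which they close (so a half turn about z gives the same grasp; the last joint's range is limited). The gripper opens to 85 mm and grips with 20 to 120 N. Pads are 22 mm wide; open, the fingers measure 114 mm over their backs; the gripper's body (76 mm by 85 mm) begins 54 mm behind the grasp point. The pads swing forward as they close: fully open they stand 13 mm farther back than shut.
Start: joints at [1.036, 0.333, 0.04, 1.465, -0.013, 1.343, -0.059], TCP at [0.274, -0.589, 0.231] pointing down, gripper open.
Joint ranges: [-2.58, 2.58], [-0.38, 2.09], [-1.3, 1.39], [0.25, 2.4], [-1.5, 4.64], [0.08, 2.09], [-2.65, 2.65]. Speed limits (rad/s): [2.22, 2.22, 2.79, 2.79, 3.14, 3.14, 3.14].

### API

Orientations are given as a unit quaternion [w, x, y, z].
In Python, from cell import arm gives the robot as it stands. The module is installed in compiled form; this text tells all that it offers.
- The arm moves only by the tool carry_out, never from a script. Its argument "steps" is a list of rows, each an object of numbers: "grip": the closure, from 0 (fully open) to 1 (shut); "dx", "dy", "dz": the shift along the tool's x, y, z in mm; "twist": the turn about the tool's z in degrees. In form: [{"grip": .., "dx": .., "dy": .., "dz": .., "twist": ..}, ...]. A call has 1 to 12 rows; each row is the pose to reach, as a shift and turn from the pose commanded when the call began, along the tool's axes at that moment; what a row does not reach only later rows make up. A row lasts 1/12 s, in which the tool goes at most 41.7 mm and 7.16 degrees, less where a joint would pass 70% of its speed; a pose out of reach is approached as far as the arm can. A call with a gripper value outside its range is refused whole. The fingers move at their own pace and stop on an object; the grip force is fixed at half the most. Time passes only in rows, so rows that repeat a pose let the fingers close. It gives the time, the measured TCP pose, the force, the opening and the grip force at its end, in the units of the state.
- arm.get_state(): the state, without advancing time (a new reading comes with each control period).
- arm.grab_frame(name): name is "scene" or "side" or "wrist"; returns (picture, depth): 480x640x3 uint8, blue, green, red; 480x640 float32, m along the optical axis (not along the pixel's ray), 0 where there is no reading.
- arm.calibration(name): a dict with "mtx" (3x3 intrinsics, pixels), "T" (4x4, takes a point from camera to world coordinates). Camera axes: x right, y down, z forward; pixel columns grow to the right and rows downward; lengths in m; the calibration is good to about 2 mm. The wrist camera is an equidistant fisheye: a pixel r from the principal point sees the ray r / f radians off the axis. A picture is of the moment at which its call begins: read the wrist's pose just before it. calibration takes no time and is no camera call; for the wrist camera it gives the pose at the moment of the call.
- arm.finish_job(): hands the job in; it is judged then, once.
The state is a dict: "t": time; "qpos": joint angles; "dq": joint speeds; "joint_efforts": joint torques, N m; "tcp_pos": TCP position; "ee_rot": TCP orientation; "wrist_force": force on the tool from outside, world axes, zero at the start; "torque": the same for the moment, N m; "grip_width": finger opening in m; "gripper_force": force on a finger pad.
Only numpy, scipy, OpenCV 4.12 (cv2) and the standard library are available. Lean on these libraries where they do the work, as an engineer would, in place of code of your own. Each camera call takes 0.05 s, during which the arm holds its last target. There are 200 camera calls.

## Working session

There is one attempt and no reset: what is moved stays moved. The work goes in short steps, Python scripts to look and compute and a tool call to move; the robot and the scene stay as the last step left them, time stands still between calls to the robot, and variables do not carry over. Pictures are saved under pics/ and viewed, at most 10 in all, crops included, and the job is handed in when it is done.

Besides the shell and the picture viewer there is one more tool, called after "Request:" by a JSON object that holds its "fn" and its "kwargs". carry_out: Moves the arm, as the interface text tells. Its arguments: {"type":"object","properties":{"steps":{"type":"array"}},"required":["steps"]}

```bash
mkdir -p pics; ls; python3 - <<'E'
from cell import arm
import cv2,numpy as np
s=arm.get_state();print({k:np.round(v,3).tolist() for k,v in s.items()})
for n in("scene","side"):
    im,d=arm.grab_frame(n);cv2.imwrite(f"pics/{n}0.png",im);c=arm.calibration(n)
    np.savez(f"pics/{n}0.npz",im=im,d=d,K=c["mtx"],T=c["T"]);print(n,np.round(c["mtx"],1).tolist(),np.round(c["T"],3).tolist())
E
```

```text
pics
{'t': 0.0, 'qpos': [1.036, 0.334, 0.04, 1.466, -0.013, 1.343, -0.058], 'dq': [0.0, 0.0, -0.002, -0.001, 0.0, -0.0, 0.001], 'joint_efforts': [0.0, -65.854, 1.366, -40.558, 0.017, 0.012, -0.0], 'tcp_pos': [0.274, -0.589, 0.23], 'ee_rot': [-0.001, 0.976, 0.216, -0.0], 'wrist_force': [-0.359, -0.071, 0.343], 'torque': [0.003, 0.055, 0.053], 'gripper_force': 0.0, 'grip_width': 0.085}
scene [[562.9, 0.0, 322.1], [0.0, 562.9, 246.9], [0.0, 0.0, 1.0]] [[0.771, 0.395, -0.499, 1.157], [0.636, -0.504, 0.584, -0.669], [-0.021, -0.768, -0.64, 0.867], [0.0, 0.0, 0.0, 1.0]]
side [[574.4, 0.0, 321.3], [0.0, 574.4, 244.2], [0.0, 0.0, 1.0]] [[-0.999, -0.025, 0.024, 0.472], [-0.034, 0.589, -0.808, 1.311], [0.006, -0.808, -0.589, 0.955], [0.0, 0.0, 0.0, 1.0]]
```

View pics/scene0.png

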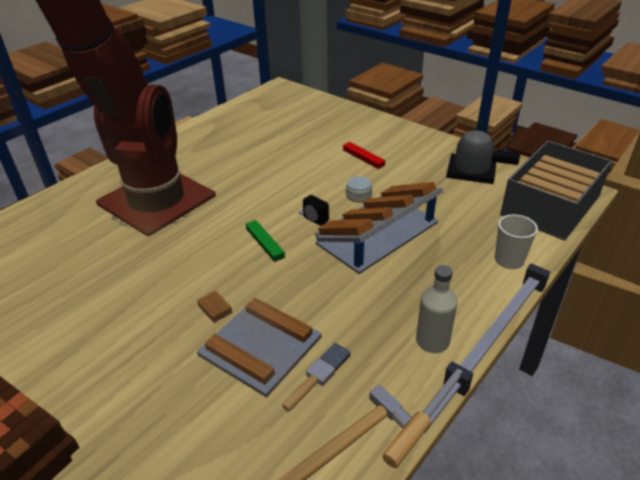

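View pics/side0.png

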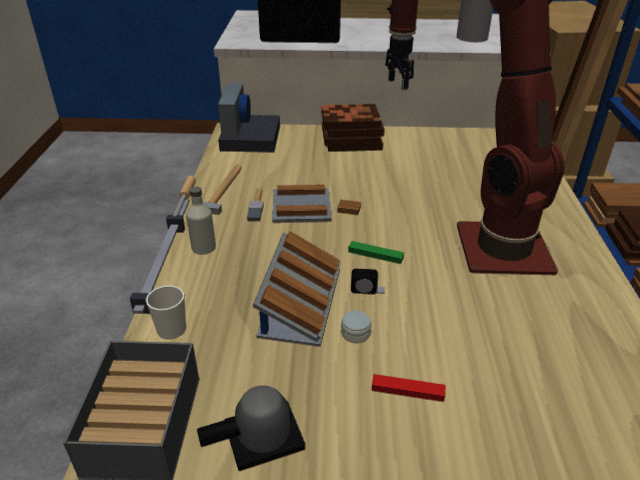

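Scene picture: slats on the rack at about (347,228), (368,214), (388,201), (409,190); lookalikes are green (265,240), red (363,154), the offcut (215,306), the bearers (278,318)/(240,357) and the pale strips in the box (560,175). The side picture shows the same slats at (290,310), (302,288), (308,268), (313,250), and the stand at (302,203).

```bash
cat > h.py <<'E'
import numpy as np,cv2
def cloud(f):
    z=np.load(f) if isinstance(f,str) else f
    d=z["d"];K=z["K"];T=z["T"];v,u=np.nonzero(d>0);w=d[v,u]
    P=np.c_[(u-K[0,2])*w/K[0,0],(v-K[1,2])*w/K[1,1],w]@T[:3,:3].T+T[:3,3]
    return P,np.c_[u,v],z["im"][v,u].astype(int)
def brown(c): return (c[:,2]>c[:,0]*1.8)&(c[:,2]>c[:,1]*1.4)&(c[:,2]>50)
def rects(xy,lo,res=.001,size=(400,400),minA=600):
    m=np.zeros(size,np.uint8);ij=((xy-lo)/res).astype(int)
    ok=((ij>=0)&(ij<[size[1],size[0]])).all(1);m[ij[ok,1],ij[ok,0]]=255
    m=cv2.morphologyEx(m,cv2.MORPH_CLOSE,np.ones((5,5)))
    out=[]
    for c in cv2.findContours(m,cv2.RETR_EXTERNAL,cv2.CHAIN_APPROX_NONE)[0]:
        if cv2.contourArea(c)>minA:
            (cx,cy),(w,h),a=cv2.minAreaRect(c)
            if w<h: w,h,a=h,w,a+90
            out.append((lo[0]+(cx+.5)*res,lo[1]+(cy+.5)*res,w*res,h*res,(a+90)%180-90))
    return out
E
python3 - <<'E'
from h import *
R={}
for n,roi,st in(("scene",(300,170,450,245),(190,285,330,400)),("side",(250,225,345,345),(268,180,335,225))):
    P,uv,c=cloud(f"pics/{n}0.npz");b=brown(c)
    def sel(r):return (uv[:,0]>r[0])&(uv[:,0]<r[2])&(uv[:,1]>r[1])&(uv[:,1]<r[3])
    q=P[sel(roi)&b];S=P[sel(st)&b]
    print(n,len(q),q.min(0),q.max(0),len(S),S.min(0),np.median(S,0),S.max(0))
    rng=np.random.default_rng(0);best=(0,)
    for _ in range(1500):
        a=q[rng.choice(len(q),3,False)];nn=np.cross(a[1]-a[0],a[2]-a[0]);L=np.linalg.norm(nn)
        if L<1e-5: continue
        nn/=L; nn*=np.sign(nn[2]); k=(abs((q-a[0])@nn)<.002).sum()
        if k>best[0] and nn[2]>.75: best=(k,nn,a[0])
    i=abs((q-best[2])@best[1])<.003;m=q[i].mean(0);nn=np.linalg.svd(q[i]-m)[2][2];nn*=np.sign(nn[2])
    yaw=np.arctan2(-nn[1],-nn[0]);print(" normal",nn,"slope",np.degrees(np.arccos(nn[2])),"yaw",np.degrees(yaw))
    ex=np.array([np.cos(yaw)*nn[2],np.sin(yaw)*nn[2],np.hypot(*nn[:2])]);ey=np.cross(nn,ex)
    t=q[abs((q-m)@nn)<.004]-m
    for r in rects(np.c_[t@ex,t@ey],(-.2,-.2)):
        print(" slat",np.round(m+ex*r[0]+ey*r[1],4),np.round(r[2:],3))
    t=S[abs(S[:,2]-.035)<.006]
    for r in rects(t[:,:2],np.median(t[:,:2],0)-.2): print(" bearer",np.round(r,4),np.median(t[:,2]))
    a=P[sel(st)&~b&(abs(P[:,2]-.015)<.005)]
    for r in rects(a[:,:2],np.median(a[:,:2],0)-.2,minA=5000): print(" base",np.round(r,4))
E
```

```text
scene 2146 [0.42631745 0.10897405 0.00293508] [0.63667929 0.37803886 0.12409966] 2571 [ 0.40217471 -0.27214218  0.00482441] [ 0.57513301 -0.19336568  0.03463631] [ 0.66345172 -0.11451984  0.04071363]
 normal [-0.48975539  0.07271593  0.86882222] slope 29.6779386010119 yaw -8.445235910891471
 bearer [ 0.5785 -0.1336  0.1483  0.0307  4.6669] 0.035604387005354954
 bearer [ 0.5884 -0.2526  0.1482  0.031   4.6001] 0.035604387005354954
 base [ 0.5819 -0.1926  0.1783  0.177   4.2364]
side 3689 [0.46377928 0.10960117 0.02985162] [0.63537853 0.39000118 0.12255769] 818 [ 0.50191596 -0.27372738  0.01479969] [ 0.57620559 -0.14211422  0.03325997] [ 0.65679822 -0.10285915  0.0415848 ]
 normal [-0.49541381  0.07464292  0.86544416] slope 30.066538750303327 yaw -8.568182919987473
 slat [0.56   0.3574 0.0817] [0.149 0.05  0.   ]
 slat [0.5497 0.2867 0.0819] [0.148 0.035 0.   ]
 slat [0.5404 0.2158 0.0827] [0.147 0.034 0.   ]
 slat [0.5296 0.1446 0.0827] [0.147 0.05  0.   ]
```

Four slats in order of y: wide, narrow, narrow, wide, with gaps of about 34–42 mm. The stand is at (0.583,-0.193) with yaw 4.6°, the rack yaw is -8.5°, and all sizes and heights match the given ones. I'm writing the move helper and heading to a hover above the nearest wide slat (side px (313,250)).

```bash
cat > m.py <<'E'
import sys,numpy as np
from scipy.spatial.transform import Rotation as Ro
from cell import arm
C=np.array([.583,-.193]);SY=4.6
def stand(x,y):
    a=np.radians(SY);return C+[x*np.cos(a)-y*np.sin(a),x*np.sin(a)+y*np.cos(a)]
def state():
    s=arm.get_state();R=Ro.from_quat(np.roll(s["ee_rot"],-1)).as_matrix();return s,np.array(s["tcp_pos"]),R
def go(x,y,z,yaw):
    s,p,R=state();d=R.T@(np.array([x,y,z])-p)*1000
    cur=np.degrees(np.arctan2(R[1,0],R[0,0]));tw=-((yaw-cur+180)%360-180)
    print("dx %.1f dy %.1f dz %.1f twist %.1f"%(*d,tw),"| cur",np.round(p,4),"yaw %.2f"%cur)
E
python3 -c "
from m import *
go(.5345,.1439,.20,171.5)"
```

```text
dx 545.3 dy -554.4 dz 31.3 twist -146.5 | cur [ 0.2742 -0.5889  0.2305] yaw 24.97
```

Request:
{"fn": "carry_out", "kwargs": {"steps": [{"grip":0.25,"dx":545.3,"dy":-554.4,"dz":0,"twist":-146.5},{"grip":0.25,"dx":545.3,"dy":-554.4,"dz":0,"twist":-146.5},{"grip":0.25,"dx":545.3,"dy":-554.4,"dz":0,"twist":-146.5},{"grip":0.25,"dx":545.3,"dy":-554.4,"dz":0,"twist":-146.5},{"grip":0.25,"dx":545.3,"dy":-554.4,"dz":0,"twist":-146.5},{"grip":0.25,"dx":545.3,"dy":-554.4,"dz":0,"twist":-146.5},{"grip":0.25,"dx":545.3,"dy":-554.4,"dz":0,"twist":-146.5},{"grip":0.25,"dx":545.3,"dy":-554.4,"dz":0,"twist":-146.5},{"grip":0.25,"dx":545.3,"dy":-554.4,"dz":0,"twist":-146.5},{"grip":0.25,"dx":545.3,"dy":-554.4,"dz":0,"twist":-146.5},{"grip":0.25,"dx":545.3,"dy":-554.4,"dz":0,"twist":-146.5},{"grip":0.25,"dx":545.3,"dy":-554.4,"dz":0,"twist":-146.5}]}}

```text
t: 1.1
tcp_pos: [0.4417, -0.1161, 0.2313]
ee_rot: [0.0, 0.565, 0.825, -0.0]
wrist_force: [1.4, -0.2, -0.3]
grip_width: 0.0643
gripper_force: 0.0
```

```bash
python3 -c "
from m import *
go(.5345,.1439,.20,171.5)
print(state()[0]['grip_width'],state()[0]['t'],state()[0]['qpos'])"
```

```text
dx 208.7 dy 180.7 dz 31.2 twist -60.2 | cur [ 0.4417 -0.1161  0.2313] yaw 111.25
0.06432550123328544 1.1 [ 0.62031234 -0.04251632 -0.4430246   1.8907371  -0.0186467   1.28927081
  0.55374821]
```

Request:
{"fn": "carry_out", "kwargs": {"steps": [{"grip":0.25,"dx":208.7,"dy":180.7,"dz":31,"twist":-60.2},{"grip":0.25,"dx":208.7,"dy":180.7,"dz":31,"twist":-60.2},{"grip":0.25,"dx":208.7,"dy":180.7,"dz":31,"twist":-60.2},{"grip":0.25,"dx":208.7,"dy":180.7,"dz":31,"twist":-60.2},{"grip":0.25,"dx":208.7,"dy":180.7,"dz":31,"twist":-60.2},{"grip":0.25,"dx":208.7,"dy":180.7,"dz":31,"twist":-60.2},{"grip":0.25,"dx":208.7,"dy":180.7,"dz":31,"twist":-60.2},{"grip":0.25,"dx":208.7,"dy":180.7,"dz":31,"twist":-60.2},{"grip":0.25,"dx":208.7,"dy":180.7,"dz":31,"twist":-60.2},{"grip":0.25,"dx":208.7,"dy":180.7,"dz":31,"twist":-60.2},{"grip":0.25,"dx":208.7,"dy":180.7,"dz":31,"twist":-60.2}]}}

```text
t: 2.02
tcp_pos: [0.5359, 0.1411, 0.2]
ee_rot: [-0.0, 0.079, 0.997, -0.0]
wrist_force: [-1.0, -1.1, 0.8]
grip_width: 0.0639
gripper_force: 0.0
```

```bash
python3 - <<'E'
from m import *
import cv2
go(.5345,.1439,.064,171.5)
c=arm.calibration("wrist");im,d=arm.grab_frame("wrist");cv2.imwrite("pics/w1.png",im)
np.savez("pics/w1.npz",im=im,d=d,K=c["mtx"],T=c["T"]);print(np.round(c["mtx"],1).tolist(),np.round(c["T"],3).tolist())
E
```

```text
dx 1.7 dy 2.5 dz 136.0 twist -0.5 | cur [0.5359 0.1411 0.2   ] yaw 170.97
[[371.6, 0.0, 316.8], [0.0, 371.6, 233.6], [0.0, 0.0, 1.0]] [[0.156, 0.942, 0.299, 0.459], [0.988, -0.148, -0.049, 0.153], [-0.002, 0.303, -0.953, 0.343], [0.0, 0.0, 0.0, 1.0]]
```

View pics/w1.png

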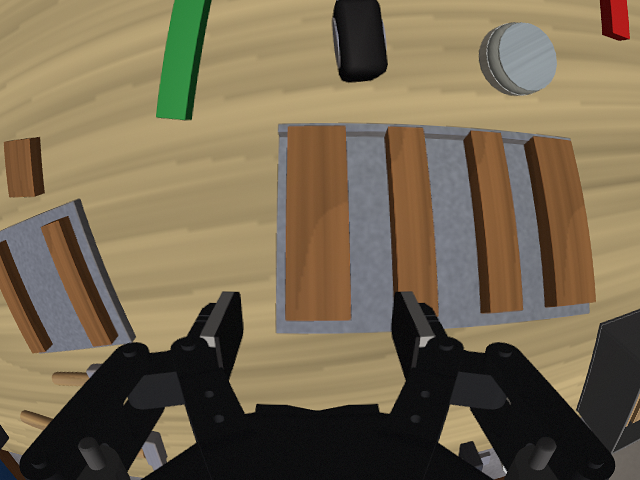

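The wrist view shows wide brown (320,220), narrow (410,215), narrow (495,215) and wide (565,220). The choice, the wide slat at (320,220) between the fingers, is right; green is at (185,60), red at (615,20), both clear of it.

```bash
cat >> h.py <<'E'
def fcloud(im,d,K,T,m):
    v,u=np.nonzero((d>0)&m);w=d[v,u]
    x=(u-K[0,2])/K[0,0];y=(v-K[1,2])/K[1,1];r=np.hypot(x,y)+1e-9;t=np.tan(r)/r
    return np.c_[x*t*w,y*t*w,w]@T[:3,:3].T+T[:3,3]
def brownim(im):
    c=im.astype(int);return (c[...,2]>c[...,0]*1.8)&(c[...,2]>c[...,1]*1.35)&(c[...,2]>50)
E
python3 - <<'E'
from h import *
from m import *
z=np.load("pics/w1.npz");m=brownim(z["im"]);m[330:]=0;m[:,:280]=0;m[:120]=0
P=fcloud(z["im"],z["d"],z["K"],z["T"],m)
n=np.array([-.5*np.cos(np.radians(-8.5)),-.5*np.sin(np.radians(-8.5)),.866]);h=P@n
hist,e=np.histogram(h,200);k=e[hist.argmax()];q=P[abs(h-k)<.004]
mu=q.mean(0);n2=np.linalg.svd(q-mu)[2][2];n2*=np.sign(n2[2]);yaw=np.arctan2(-n2[1],-n2[0]);print(n2,np.degrees(yaw))
ex=np.array([np.cos(yaw)*n2[2],np.sin(yaw)*n2[2],np.hypot(*n2[:2])]);ey=np.cross(n2,ex);t=P[abs((P-mu)@n2)<.0025]-mu
for r in rects(np.c_[t@ex,t@ey],(-.2,-.2)): print(np.round(mu+ex*r[0]+ey*r[1],4),np.round(r[2:],3))
go(.5345,.1439,.064,171.5)
E
```

```text
bash:   601 Killed                     python3 - <<'E'
from h import *
from m import *
z=np.load("pics/w1.npz");m=brownim(z["im"]);m[330:]=0;m[:,:280]=0;m[:120]=0
P=fcloud(z["im"],z["d"],z["K"],z["T"],m)
n=np.array([-.5*np.cos(np.radians(-8.5)),-.5*np.sin(np.radians(-8.5)),.866]);h=P@n
hist,e=np.histogram(h,200);k=e[hist.argmax()];q=P[abs(h-k)<.004]
mu=q.mean(0);n2=np.linalg.svd(q-mu)[2][2];n2*=np.sign(n2[2]);yaw=np.arctan2(-n2[1],-n2[0]);print(n2,np.degrees(yaw))
ex=np.array([np.cos(yaw)*n2[2],np.sin(yaw)*n2[2],np.hypot(*n2[:2])]);ey=np.cross(n2,ex);t=P[abs((P-mu)@n2)<.0025]-mu
for r in rects(np.c_[t@ex,t@ey],(-.2,-.2)): print(np.round(mu+ex*r[0]+ey*r[1],4),np.round(r[2:],3))
go(.5345,.1439,.064,171.5)
E
```

```bash
cat >> h.py <<'E'
def slats(P,n):
    h=P@n;hist,e=np.histogram(h,200);k=e[hist.argmax()];q=P[abs(h-k)<.004];mu=q.mean(0)
    n=np.linalg.eigh(np.cov((q-mu).T))[1][:,0];n=n*np.sign(n[2]);yaw=np.arctan2(-n[1],-n[0]);print("normal",n,"yaw",np.degrees(yaw))
    ex=np.array([np.cos(yaw)*n[2],np.sin(yaw)*n[2],np.hypot(*n[:2])]);ey=np.cross(n,ex);t=P[abs((P-mu)@n)<.0025]-mu
    for r in rects(np.c_[t@ex,t@ey],np.array([-.2,-.2])): print(np.round(mu+ex*r[0]+ey*r[1],4),np.round(r[2:],3))
E
python3 - <<'E'
from h import *
from m import *
z=np.load("pics/w1.npz");m=brownim(z["im"]);m[330:]=0;m[:,:280]=0;m[:120]=0
slats(fcloud(z["im"],z["d"],z["K"],z["T"],m),np.array([-.4945,.074,.866]))
go(.5345,.1439,.064,171.5)
E
```

```text
normal [-0.49439204  0.07516767  0.86598287] yaw -8.645077578589076
[0.5587 0.3545 0.0821] [0.15  0.047 0.   ]
[0.5479 0.2837 0.0821] [0.15  0.032 0.659]
[0.5367 0.2127 0.0819] [0.149 0.03  0.   ]
[0.5268 0.1418 0.0824] [0.149 0.045 0.   ]
dx 1.9 dy 2.8 dz 136.1 twist -0.6 | cur [0.536  0.1409 0.2001] yaw 170.94
```

```bash
python3 -c "
from m import *
go(.5318,.1411,.065,171.4)"
```

```text
dx 4.1 dy -0.4 dz 135.1 twist -0.5 | cur [0.536  0.1409 0.2001] yaw 170.94
```

Request:
{"fn": "carry_out", "kwargs": {"steps": [{"grip":0.25,"dx":4.1,"dy":-0.4,"dz":40,"twist":-0.5},{"grip":0.25,"dx":4.1,"dy":-0.4,"dz":80,"twist":-0.5},{"grip":0.25,"dx":4.1,"dy":-0.4,"dz":115,"twist":-0.5},{"grip":0.25,"dx":4.1,"dy":-0.4,"dz":130,"twist":-0.5},{"grip":0.25,"dx":4.1,"dy":-0.4,"dz":135,"twist":-0.5},{"grip":0.25,"dx":4.1,"dy":-0.4,"dz":135,"twist":-0.5},{"grip":0.25,"dx":4.1,"dy":-0.4,"dz":135,"twist":-0.5}]}}

```text
t: 2.65
tcp_pos: [0.5327, 0.1417, 0.0665]
ee_rot: [0.001, 0.074, 0.997, 0.0]
wrist_force: [0.2, 0.7, 0.3]
grip_width: 0.0639
gripper_force: 0.0
```

Request:
{"fn": "carry_out", "kwargs": {"steps": [{"grip":0.6,"dx":0,"dy":0,"dz":0,"twist":0},{"grip":0.6,"dx":0,"dy":0,"dz":0,"twist":0},{"grip":0.6,"dx":0,"dy":0,"dz":0,"twist":0},{"grip":0.6,"dx":0,"dy":0,"dz":0,"twist":0},{"grip":0.6,"dx":0,"dy":0,"dz":0,"twist":0}]}}

```text
t: 3.07
tcp_pos: [0.5332, 0.1419, 0.0674]
ee_rot: [0.001, 0.073, 0.997, 0.0]
wrist_force: [-1.5, -1.4, 6.1]
grip_width: 0.0446
gripper_force: 61.5
```

Request:
{"fn": "carry_out", "kwargs": {"steps": [{"grip":0.6,"dx":0,"dy":0,"dz":-20,"twist":0},{"grip":0.6,"dx":0,"dy":0,"dz":-60,"twist":0},{"grip":0.6,"dx":0,"dy":0,"dz":-100,"twist":0},{"grip":0.6,"dx":0,"dy":0,"dz":-125,"twist":0},{"grip":0.6,"dx":0,"dy":0,"dz":-125,"twist":0},{"grip":0.6,"dx":0,"dy":0,"dz":-125,"twist":0}]}}

```text
t: 3.57
tcp_pos: [0.5331, 0.142, 0.1929]
ee_rot: [0.002, 0.073, 0.997, 0.0]
wrist_force: [0.4, -0.3, -1.1]
grip_width: 0.0445
gripper_force: 61.6
```

```bash
cat >> m.py <<'E'
def wrist(name):
    import cv2
    c=arm.calibration("wrist");im,d=arm.grab_frame("wrist");cv2.imwrite(f"pics/{name}.png",im)
    z=dict(im=im,d=d,K=c["mtx"],T=c["T"]);np.savez(f"pics/{name}.npz",**z);return z
E
python3 - <<'E'
from m import *
wrist("w2")
go(*stand(-.052,.008),.20,94.6)
E
```

```text
dx -46.7 dy -327.4 dz -8.8 twist 77.0 | cur [0.5322 0.1415 0.1911] yaw 171.59
```

View pics/w2.png

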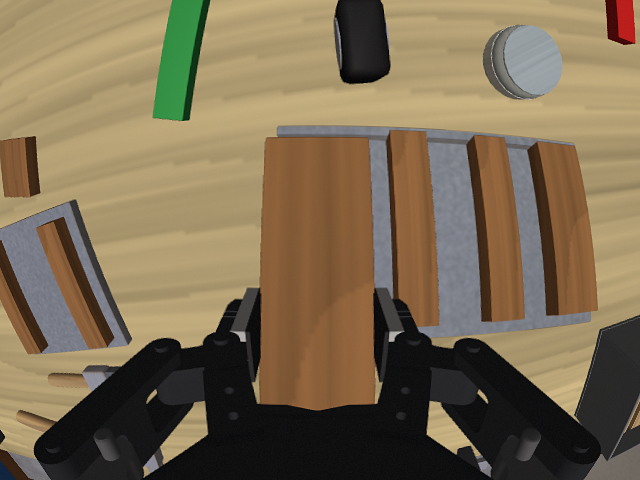

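Slat held squarely at (318,270), still tilted. I'll measure its pose in the grip.

```bash
cat >> m.py <<'E'
def held(z,box,tcp,yaw):
    # in tool-levelled frame: a along slat uphill (=-tool x), b left of it, z up; relative to tcp
    from h import fcloud,brownim
    m=brownim(z["im"]);k=np.zeros_like(m);k[box[1]:box[3],box[0]:box[2]]=1
    P=fcloud(z["im"],z["d"],z["K"],z["T"],m&k)-tcp
    a=np.radians(yaw+180);u=np.array([np.cos(a),np.sin(a),0]);b=np.array([-u[1],u[0],0])
    Q=np.c_[P@u,P@b,P[:,2]];Q=Q[(abs(Q[:,1])<.04)&(abs(Q[:,2])<.08)&(abs(Q[:,0])<.09)]
    mu=np.median(Q,0)
    for _ in range(3):
        g=np.abs((Q-mu)@(n:=np.linalg.eigh(np.cov((Q-mu).T))[1][:,0]))<.003;Q=Q[g];mu=Q.mean(0)
    n*=np.sign(n[2]);th=np.arctan2(-n[0],n[2])
    s=(Q-mu)@np.array([np.cos(th),0,np.sin(th)])
    lo=np.percentile(s,.3);c=mu+np.array([np.cos(th),0,np.sin(th)])*(lo+.075)-.010*n
    bb=np.percentile(Q[:,1],[.5,99.5]);c[1]=bb.mean()
    print("tilt %.1f roll %.1f"%(np.degrees(th),np.degrees(np.arcsin(n[1]))),"slat centre rel tcp (uphill,left,z) mm",np.round(c*1000,1),"width",np.round(np.ptp(bb)*1000,1))
    return c
E
python3 - <<'E'
from m import *
z=np.load("pics/w2.npz");held(z,(255,125,385,405),np.array([.5326,.1417,.192]),171.5)
E
```

```text
tilt 30.1 roll 0.0 slat centre rel tcp (uphill,left,z) mm [ 0.3 -0.4  7.8] width 44.9
```

```bash
python3 - <<'E'
from m import *
go(*stand(-.052,-.08),.23,94.6)
E
```

```text
dx -66.6 dy -413.2 dz -38.8 twist 77.0 | cur [0.5322 0.1415 0.1911] yaw 171.59
```

Request:
{"fn": "carry_out", "kwargs": {"steps": [{"grip":0.6,"dx":-66.6,"dy":-413.2,"dz":-38.8,"twist":77},{"grip":0.6,"dx":-66.6,"dy":-413.2,"dz":-38.8,"twist":77},{"grip":0.6,"dx":-66.6,"dy":-413.2,"dz":-38.8,"twist":77},{"grip":0.6,"dx":-66.6,"dy":-413.2,"dz":-38.8,"twist":77},{"grip":0.6,"dx":-66.6,"dy":-413.2,"dz":-38.8,"twist":77},{"grip":0.6,"dx":-66.6,"dy":-413.2,"dz":-38.8,"twist":77},{"grip":0.6,"dx":-66.6,"dy":-413.2,"dz":-38.8,"twist":77},{"grip":0.6,"dx":-66.6,"dy":-413.2,"dz":-38.8,"twist":77},{"grip":0.6,"dx":-66.6,"dy":-413.2,"dz":-38.8,"twist":77},{"grip":0.6,"dx":-66.6,"dy":-413.2,"dz":-38.8,"twist":77},{"grip":0.6,"dx":-66.6,"dy":-413.2,"dz":-38.8,"twist":77},{"grip":0.6,"dx":-66.6,"dy":-413.2,"dz":-38.8,"twist":77}]}}

```text
t: 4.62
tcp_pos: [0.5359, -0.2807, 0.2272]
ee_rot: [-0.001, 0.682, 0.731, -0.001]
wrist_force: [-0.2, 1.3, -1.1]
grip_width: 0.0446
gripper_force: 61.7
```

Request:
{"fn": "carry_out", "kwargs": {"steps": [{"grip":0.6,"dx":0,"dy":0,"dz":0,"twist":0},{"grip":0.6,"dx":0,"dy":0,"dz":0,"twist":0}]}}

```text
t: 4.78
tcp_pos: [0.5376, -0.2752, 0.2281]
ee_rot: [-0.001, 0.676, 0.737, 0.0]
wrist_force: [0.4, 0.2, -0.9]
grip_width: 0.0447
gripper_force: 61.7
```

```bash
python3 - <<'E'
from m import *
wrist("w3")
go(*stand(-.052,.008),.20,94.6)
E
```

```text
dx 86.1 dy 0.2 dz 28.6 twist 0.3 | cur [ 0.5377 -0.275   0.2285] yaw 94.87
```

View pics/w3.png

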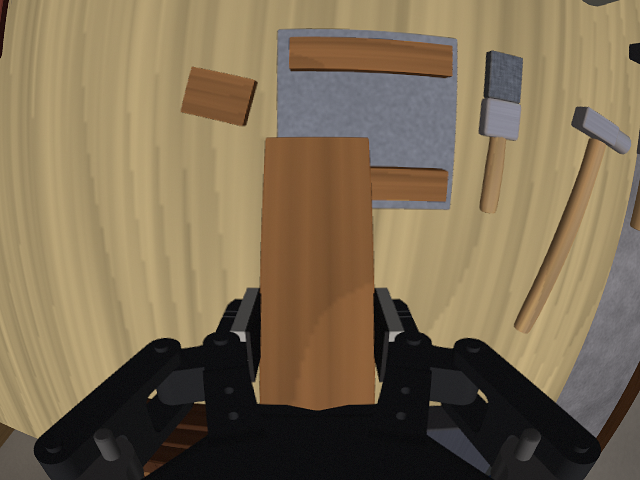

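The view shows the whole far bearer (370,57), the near bearer's right end (410,185), and the base from (277,28) to (457,209).

```bash
python3 - <<'E'
from h import *
from m import *
z=np.load("pics/w3.npz");im=z["im"]
for box in((284,30,460,85),(376,160,455,205)):
    m=brownim(im);k=np.zeros_like(m);k[box[1]:box[3],box[0]:box[2]]=1
    P=fcloud(im,z["d"],z["K"],z["T"],m&k);h=np.median(P[P[:,2]>.03][:,2]);q=P[abs(P[:,2]-h)<.0035]
    for r in rects(q[:,:2],q[:,:2].mean(0)-.2,res=.0005,size=(800,800)): print("bearer z%.4f"%h,np.round(r,4))
    t=np.radians(4.6);ex=np.array([np.cos(t),np.sin(t)]);d=(q[:,:2]-C)
    print(" stand x",np.percentile(d@ex,[.5,99.5])," y",np.percentile(d@[-ex[1],ex[0]],[.5,99.5]))
E
```

```text
bearer z0.0356 [ 0.5741 -0.1339  0.1489  0.0304  4.7374]
 stand x [-0.07750384  0.06964768]  y [0.04514475 0.07444478]
bearer z0.0357 [ 0.6236 -0.2496  0.0699  0.0303  5.3558]
 stand x [0.00141804 0.0702594 ]  y [-0.07412456 -0.0448558 ]
```

```bash
sed -i 's/^C=.*/C=np.array([.5791,-.1932]);SY=4.7/' m.py; python3 - <<'E'
from m import *
for y,z in((.008,.2),(.008,.08),(.004,.062),(.0015,.049),(.0003,.0365)): go(*stand(-.052,y),z,94.7)
E
```

```text
dx 86.1 dy -3.7 dz 28.6 twist 0.2 | cur [ 0.5377 -0.275   0.2285] yaw 94.87
dx 86.0 dy -3.7 dz 148.6 twist 0.2 | cur [ 0.5377 -0.275   0.2285] yaw 94.87
dx 82.0 dy -3.7 dz 166.6 twist 0.2 | cur [ 0.5377 -0.275   0.2285] yaw 94.87
dx 79.5 dy -3.6 dz 179.6 twist 0.2 | cur [ 0.5377 -0.275   0.2285] yaw 94.87
dx 78.2 dy -3.6 dz 192.1 twist 0.2 | cur [ 0.5377 -0.275   0.2285] yaw 94.87
```

Request:
{"fn": "carry_out", "kwargs": {"steps": [{"grip":0.6,"dx":42,"dy":-3.7,"dz":14,"twist":0.2},{"grip":0.6,"dx":83,"dy":-3.7,"dz":35,"twist":0.2},{"grip":0.6,"dx":86,"dy":-3.7,"dz":75,"twist":0.2},{"grip":0.6,"dx":86,"dy":-3.7,"dz":115,"twist":0.2},{"grip":0.6,"dx":86,"dy":-3.7,"dz":142,"twist":0.2},{"grip":0.6,"dx":86,"dy":-3.7,"dz":148,"twist":0.2},{"grip":0.6,"dx":86,"dy":-3.7,"dz":148,"twist":0.2},{"grip":0.6,"dx":86,"dy":-3.7,"dz":148,"twist":0.2}]}}

```text
t: 5.5
tcp_pos: [0.5279, -0.1912, 0.0825]
ee_rot: [0.001, 0.679, 0.734, 0.0]
wrist_force: [-0.6, 0.0, -0.7]
grip_width: 0.0445
gripper_force: 61.7
```

```bash
python3 - <<'E'
from m import *
for y,z in((.006,.07),(.003,.058),(.001,.047),(.0003,.0365)): go(*stand(-.052,y),z,94.7)
E
```

```text
dx -0.2 dy -1.1 dz 12.5 twist -0.2 | cur [ 0.5279 -0.1912  0.0825] yaw 94.49
dx -3.2 dy -1.1 dz 24.5 twist -0.2 | cur [ 0.5279 -0.1912  0.0825] yaw 94.49
dx -5.2 dy -1.1 dz 35.5 twist -0.2 | cur [ 0.5279 -0.1912  0.0825] yaw 94.49
dx -5.9 dy -1.1 dz 46.0 twist -0.2 | cur [ 0.5279 -0.1912  0.0825] yaw 94.49
```

Request:
{"fn": "carry_out", "kwargs": {"steps": [{"grip":0.6,"dx":0,"dy":-1.1,"dz":8,"twist":-0.2},{"grip":0.6,"dx":-0.5,"dy":-1.1,"dz":14,"twist":-0.2},{"grip":0.6,"dx":-2,"dy":-1.1,"dz":20,"twist":-0.2},{"grip":0.6,"dx":-3.3,"dy":-1.1,"dz":26,"twist":-0.2},{"grip":0.6,"dx":-4.5,"dy":-1.1,"dz":32,"twist":-0.2},{"grip":0.6,"dx":-5.5,"dy":-1.1,"dz":38,"twist":-0.2},{"grip":0.6,"dx":-6,"dy":-1.1,"dz":42,"twist":-0.2},{"grip":0.6,"dx":-6,"dy":-1.1,"dz":42,"twist":-0.2}]}}

```text
t: 6.17
tcp_pos: [0.5283, -0.1994, 0.0409]
ee_rot: [0.002, 0.679, 0.735, 0.001]
wrist_force: [0.7, -2.1, 5.8]
grip_width: 0.0447
gripper_force: 64.8
```

Request:
{"fn": "carry_out", "kwargs": {"steps": [{"grip":0.6,"dx":0,"dy":0,"dz":3,"twist":0},{"grip":0.6,"dx":0,"dy":0,"dz":5,"twist":0},{"grip":0.6,"dx":0,"dy":0,"dz":5,"twist":0}]}}

```text
t: 6.42
tcp_pos: [0.5285, -0.1995, 0.0364]
ee_rot: [0.003, 0.679, 0.735, 0.001]
wrist_force: [0.7, -4.2, 7.7]
grip_width: 0.0444
gripper_force: 65.4
```

```bash
python3 - <<'E'
from m import *
s,p,R=state();z=wrist("w4")
held(z,(255,60,385,405),p,94.6);go(*stand(-.052,.0003),.0365,94.7)
E
```

```text
tilt 0.7 roll 0.0 slat centre rel tcp (uphill,left,z) mm [-4.7 -0.6 10.1] width 44.6
dx 2.4 dy -1.0 dz 0.0 twist -0.2 | cur [ 0.5285 -0.1995  0.0366] yaw 94.55
```

Request:
{"fn": "carry_out", "kwargs": {"steps": [{"grip":0.6,"dx":-2.6,"dy":-0.7,"dz":0,"twist":-0.2},{"grip":0.6,"dx":-2.6,"dy":-0.7,"dz":1.5,"twist":-0.2},{"grip":0.6,"dx":-2.6,"dy":-0.7,"dz":2,"twist":-0.2},{"grip":0.6,"dx":-2.6,"dy":-0.7,"dz":2,"twist":-0.2}]}}

```text
t: 6.8
tcp_pos: [0.5282, -0.2009, 0.0356]
ee_rot: [0.002, 0.677, 0.736, 0.001]
wrist_force: [-3.0, 1.1, 18.1]
grip_width: 0.0445
gripper_force: 66.7
```

```bash
python3 - <<'E'
from m import *
s,p,R=state();z=wrist("w5")
c=held(z,(255,60,385,405),p,94.6);go(*stand(-.052,c[0]),.0365,94.7)
E
```

```text
tilt 0.1 roll 0.0 slat centre rel tcp (uphill,left,z) mm [-5.  -0.8 10.2] width 44.5
dx -1.4 dy -0.6 dz -0.9 twist 0.1 | cur [ 0.5281 -0.201   0.0356] yaw 94.82
```

Request:
{"fn": "carry_out", "kwargs": {"steps": [{"grip":0.6,"dx":-2.2,"dy":-0.7,"dz":-1.2,"twist":0},{"grip":0.6,"dx":-2.2,"dy":-0.7,"dz":-1.2,"twist":0},{"grip":0.25,"dx":-2.2,"dy":-0.7,"dz":-1.2,"twist":0},{"grip":0.25,"dx":-2.2,"dy":-0.7,"dz":-1.2,"twist":0},{"grip":0.25,"dx":-2.2,"dy":-0.7,"dz":-1.2,"twist":0},{"grip":0.25,"dx":-2.2,"dy":-0.7,"dz":-20,"twist":0},{"grip":0.25,"dx":-2.2,"dy":-0.7,"dz":-60,"twist":0},{"grip":0.25,"dx":-42,"dy":50,"dz":-110,"twist":0},{"grip":0.25,"dx":-80,"dy":50,"dz":-160,"twist":0},{"grip":0.25,"dx":-90,"dy":50,"dz":-180,"twist":0},{"grip":0.25,"dx":-90,"dy":50,"dz":-190,"twist":0},{"grip":0.25,"dx":-90,"dy":50,"dz":-190,"twist":0}]}}

```text
t: 7.85
tcp_pos: [0.5858, -0.2912, 0.2293]
ee_rot: [0.005, 0.678, 0.735, 0.001]
wrist_force: [0.1, 0.2, -0.1]
grip_width: 0.0642
gripper_force: 0.0
```

```bash
cat >> m.py <<'E'
def crib(z,zs,box=(0,0,640,330)):
    from h import fcloud,brownim,rects
    m=brownim(z["im"]);k=np.zeros_like(m);k[box[1]:box[3],box[0]:box[2]]=1
    P=fcloud(z["im"],z["d"],z["K"],z["T"],m&k);t=np.radians(SY);ex=np.array([np.cos(t),np.sin(t)])
    for h in zs:
        q=P[abs(P[:,2]-h-.0007)<.005][:,:2]-C;q=np.c_[q@ex,q@[-ex[1],ex[0]]];q=q[(abs(q)<.12).all(1)]
        for r in rects(q,np.array([-.15,-.15]),res=.0005,size=(600,600)): print("z",h,"stand-frame cx,cy,L,W mm",np.round(np.array(r[:4])*1000,1),"ang",round(r[4],2))
E
python3 - <<'E'
from m import *
z=wrist("w6");crib(z,(.035,.055));go(.5418+.005-.0103,.2127-.0008,.2,171.4)
E
```

```text
z 0.035 stand-frame cx,cy,L,W mm [ 21.9  59.5 106.5  30.8] ang -0.38
z 0.035 stand-frame cx,cy,L,W mm [ 22.3 -59.8 105.   30. ] ang 0.0
z 0.055 stand-frame cx,cy,L,W mm [-53.3  -0.3 149.   46. ] ang -90.0
dx 503.3 dy -8.1 dz 24.3 twist -76.8 | cur [ 0.585  -0.289   0.2264] yaw 94.62
```

View pics/w6.png

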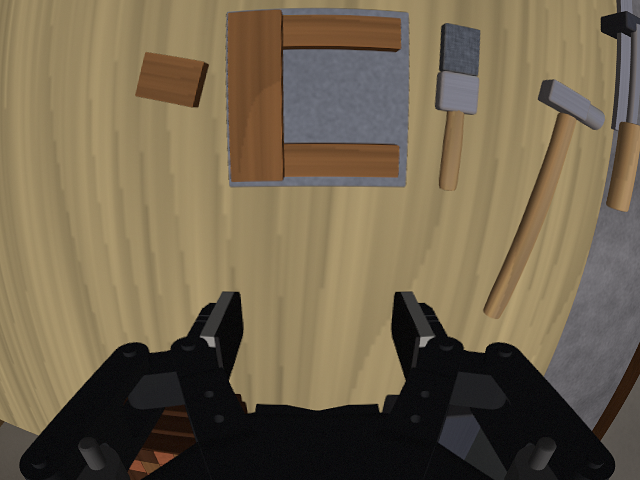

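Wide slat one lies flat across both bearers, pixels (230,12)–(283,182), within about 1 mm of flush. On to the other wide slat.

```bash
python3 - <<'E'
from m import *
go(.5637,.3538,.2,171.4)
E
```

```text
dx 642.5 dy 30.4 dz 23.9 twist -76.8 | cur [ 0.585  -0.289   0.2264] yaw 94.62
```

Request:
{"fn": "carry_out", "kwargs": {"steps": [{"grip":0.25,"dx":642.5,"dy":30.4,"dz":0,"twist":-76.8},{"grip":0.25,"dx":642.5,"dy":30.4,"dz":0,"twist":-76.8},{"grip":0.25,"dx":642.5,"dy":30.4,"dz":0,"twist":-76.8},{"grip":0.25,"dx":642.5,"dy":30.4,"dz":0,"twist":-76.8},{"grip":0.25,"dx":642.5,"dy":30.4,"dz":0,"twist":-76.8},{"grip":0.25,"dx":642.5,"dy":30.4,"dz":0,"twist":-76.8},{"grip":0.25,"dx":642.5,"dy":30.4,"dz":0,"twist":-76.8},{"grip":0.25,"dx":642.5,"dy":30.4,"dz":0,"twist":-76.8},{"grip":0.25,"dx":642.5,"dy":30.4,"dz":0,"twist":-76.8},{"grip":0.25,"dx":642.5,"dy":30.4,"dz":0,"twist":-76.8},{"grip":0.25,"dx":642.5,"dy":30.4,"dz":0,"twist":-76.8},{"grip":0.25,"dx":642.5,"dy":30.4,"dz":0,"twist":-76.8}]}}

```text
t: 8.9
tcp_pos: [0.5636, 0.2159, 0.2211]
ee_rot: [-0.001, 0.07, 0.998, -0.0]
wrist_force: [1.2, -0.5, -0.1]
grip_width: 0.0642
gripper_force: 0.0
```

```bash
python3 - <<'E'
from m import *
go(.5637,.3538,.18,171.4)
E
```

```text
dx 19.1 dy 136.6 dz 41.0 twist 0.6 | cur [0.5636 0.2159 0.2211] yaw 171.97
```

Request:
{"fn": "carry_out", "kwargs": {"steps": [{"grip":0.25,"dx":19.1,"dy":130,"dz":41,"twist":0.6},{"grip":0.25,"dx":19.1,"dy":130,"dz":41,"twist":0.6},{"grip":0.25,"dx":19.1,"dy":130,"dz":41,"twist":0.6},{"grip":0.25,"dx":19.1,"dy":130,"dz":41,"twist":0.6},{"grip":0.25,"dx":19.1,"dy":130,"dz":41,"twist":0.6},{"grip":0.25,"dx":19.1,"dy":130,"dz":41,"twist":0.6},{"grip":0.25,"dx":19.1,"dy":130,"dz":41,"twist":0.6}]}}

```text
t: 9.48
tcp_pos: [0.565, 0.3443, 0.1806]
ee_rot: [-0.0, 0.079, 0.997, -0.001]
wrist_force: [0.8, -0.3, -0.2]
grip_width: 0.0642
gripper_force: 0.0
```

```bash
python3 - <<'E'
from h import *
from m import *
z=wrist("w7");m=brownim(z["im"]);m[330:]=0;m[:100]=0
P=fcloud(z["im"],z["d"],z["K"],z["T"],m);slats(P[(P[:,1]>.15)&(P[:,1]<.42)],np.array([-.4945,.074,.866]))
go(.5637,.3538,.065,171.4)
E
```

```text
normal [-0.49447776  0.0737204   0.86605834] yaw -8.479621232435807
[0.5568 0.3559 0.0813] [0.145 0.046 0.   ]
[0.5462 0.2847 0.0813] [0.145 0.03  0.   ]
[0.5378 0.2136 0.0825] [0.15  0.031 0.   ]
dx 3.3 dy 9.7 dz 116.0 twist -0.5 | cur [0.5654 0.3438 0.181 ] yaw 170.92
```

Request:
{"fn": "carry_out", "kwargs": {"steps": [{"grip":0.25,"dx":3.3,"dy":10.3,"dz":20,"twist":-0.5},{"grip":0.25,"dx":3.3,"dy":10.3,"dz":60,"twist":-0.5},{"grip":0.25,"dx":3.3,"dy":10.3,"dz":95,"twist":-0.5},{"grip":0.25,"dx":3.3,"dy":10.3,"dz":110,"twist":-0.5},{"grip":0.25,"dx":3.3,"dy":10.3,"dz":116,"twist":-0.5},{"grip":0.25,"dx":3.3,"dy":10.3,"dz":116,"twist":-0.5},{"grip":0.25,"dx":3.3,"dy":10.3,"dz":116,"twist":-0.5}]}}

```text
t: 10.12
tcp_pos: [0.5643, 0.3563, 0.0671]
ee_rot: [0.001, 0.074, 0.997, 0.001]
wrist_force: [0.5, 1.4, 0.5]
grip_width: 0.0641
gripper_force: 0.0
```

Request:
{"fn": "carry_out", "kwargs": {"steps": [{"grip":0.6,"dx":0,"dy":0,"dz":0,"twist":0},{"grip":0.6,"dx":0,"dy":0,"dz":0,"twist":0},{"grip":0.6,"dx":0,"dy":0,"dz":0,"twist":0},{"grip":0.6,"dx":0,"dy":0,"dz":0,"twist":0},{"grip":0.6,"dx":0,"dy":0,"dz":0,"twist":0}]}}

```text
t: 10.53
tcp_pos: [0.5644, 0.357, 0.0678]
ee_rot: [0.002, 0.074, 0.997, 0.001]
wrist_force: [-0.6, -1.4, 7.4]
grip_width: 0.0448
gripper_force: 62.0
```

Request:
{"fn": "carry_out", "kwargs": {"steps": [{"grip":0.6,"dx":0,"dy":0,"dz":-20,"twist":0},{"grip":0.6,"dx":0,"dy":0,"dz":-60,"twist":0},{"grip":0.6,"dx":0,"dy":0,"dz":-100,"twist":0},{"grip":0.6,"dx":0,"dy":0,"dz":-140,"twist":0},{"grip":0.6,"dx":0,"dy":0,"dz":-150,"twist":0},{"grip":0.6,"dx":0,"dy":0,"dz":-150,"twist":0}]}}

```text
t: 11.03
tcp_pos: [0.5647, 0.3579, 0.2209]
ee_rot: [0.003, 0.074, 0.997, 0.002]
wrist_force: [-0.1, -0.3, -1.1]
grip_width: 0.0441
gripper_force: 61.4
```

```bash
python3 - <<'E'
from m import *
s,p,R=state();z=wrist("w8");held(z,(255,125,385,405),p,np.degrees(np.arctan2(R[1,0],R[0,0])))
go(*stand(.053,.007),.22,94.7)
E
```

```text
tilt 30.2 roll -0.1 slat centre rel tcp (uphill,left,z) mm [ 0.7 -0.8  6.6] width 44.9
dx -146.2 dy -523.0 dz -3.0 twist 76.8 | cur [0.564  0.3569 0.2179] yaw 171.51
```

Request:
{"fn": "carry_out", "kwargs": {"steps": [{"grip":0.6,"dx":-146,"dy":-523,"dz":-3,"twist":76.8},{"grip":0.6,"dx":-146,"dy":-523,"dz":-3,"twist":76.8},{"grip":0.6,"dx":-146,"dy":-523,"dz":-3,"twist":76.8},{"grip":0.6,"dx":-146,"dy":-523,"dz":-3,"twist":76.8},{"grip":0.6,"dx":-146,"dy":-523,"dz":-3,"twist":76.8},{"grip":0.6,"dx":-146,"dy":-523,"dz":-3,"twist":76.8},{"grip":0.6,"dx":-146,"dy":-523,"dz":-3,"twist":76.8},{"grip":0.6,"dx":-146,"dy":-523,"dz":-3,"twist":76.8},{"grip":0.6,"dx":-146,"dy":-523,"dz":-3,"twist":76.8},{"grip":0.6,"dx":-146,"dy":-523,"dz":-3,"twist":76.8},{"grip":0.6,"dx":-146,"dy":-523,"dz":-3,"twist":76.8},{"grip":0.6,"dx":-146,"dy":-523,"dz":-3,"twist":76.8}]}}

```text
t: 12.08
tcp_pos: [0.6243, -0.1422, 0.2166]
ee_rot: [-0.001, 0.68, 0.733, -0.001]
wrist_force: [1.1, -0.9, -0.2]
grip_width: 0.0445
gripper_force: 61.6
```

Request:
{"fn": "carry_out", "kwargs": {"steps": [{"grip":0.6,"dx":0,"dy":0,"dz":0,"twist":0},{"grip":0.6,"dx":0,"dy":0,"dz":0,"twist":0}]}}

```text
t: 12.25
tcp_pos: [0.624, -0.144, 0.2159]
ee_rot: [-0.001, 0.68, 0.734, -0.001]
wrist_force: [0.3, 2.4, -0.8]
grip_width: 0.0448
gripper_force: 61.6
```

```bash
python3 - <<'E'
from m import *
go(*stand(.053,.007),.084,94.7)
E
```

```text
dx -38.3 dy 4.8 dz 131.8 twist -0.3 | cur [ 0.624  -0.144   0.2159] yaw 94.38
```

Request:
{"fn": "carry_out", "kwargs": {"steps": [{"grip":0.6,"dx":-30,"dy":4.8,"dz":20,"twist":-0.3},{"grip":0.6,"dx":-38,"dy":4.8,"dz":60,"twist":-0.3},{"grip":0.6,"dx":-38,"dy":4.8,"dz":100,"twist":-0.3},{"grip":0.6,"dx":-38,"dy":4.8,"dz":125,"twist":-0.3},{"grip":0.6,"dx":-38,"dy":4.8,"dz":131,"twist":-0.3},{"grip":0.6,"dx":-38,"dy":4.8,"dz":131,"twist":-0.3},{"grip":0.6,"dx":-38,"dy":4.8,"dz":131,"twist":-0.3}]}}

```text
t: 12.83
tcp_pos: [0.6338, -0.1765, 0.088]
ee_rot: [0.0, 0.675, 0.738, 0.0]
wrist_force: [0.3, -0.5, 0.3]
grip_width: 0.0444
gripper_force: 61.6
```

```bash
python3 - <<'E'
from m import *
for y,z in((.006,.072),(-.0045,.037)): go(*stand(.053,y),z,94.7)
E
```

```text
dx -6.2 dy -2.9 dz 16.0 twist 0.4 | cur [ 0.6338 -0.1765  0.088 ] yaw 95.09
dx -16.7 dy -3.0 dz 51.0 twist 0.4 | cur [ 0.6338 -0.1765  0.088 ] yaw 95.09
```

Request:
{"fn": "carry_out", "kwargs": {"steps": [{"grip":0.6,"dx":-4,"dy":-2.9,"dz":4,"twist":0.4},{"grip":0.6,"dx":-6,"dy":-2.9,"dz":14,"twist":0.4},{"grip":0.6,"dx":-8,"dy":-2.9,"dz":20,"twist":0.4},{"grip":0.6,"dx":-10,"dy":-2.9,"dz":26,"twist":0.4},{"grip":0.6,"dx":-12,"dy":-2.9,"dz":32,"twist":0.4},{"grip":0.6,"dx":-14,"dy":-2.9,"dz":38,"twist":0.4},{"grip":0.6,"dx":-15.5,"dy":-2.9,"dz":44,"twist":0.4},{"grip":0.6,"dx":-16.5,"dy":-2.9,"dz":49,"twist":0.4},{"grip":0.6,"dx":-16.5,"dy":-2.9,"dz":51,"twist":0.4},{"grip":0.6,"dx":-16.5,"dy":-2.9,"dz":51,"twist":0.4}]}}

```text
t: 13.67
tcp_pos: [0.6329, -0.1966, 0.0372]
ee_rot: [0.002, 0.679, 0.734, 0.0]
wrist_force: [0.7, -3.2, 6.4]
grip_width: 0.045
gripper_force: 65.4
```

```bash
python3 - <<'E'
from m import *
s,p,R=state();z=wrist("w9");c=held(z,(255,60,385,405),p,94.7);print(s["wrist_force"]);go(*stand(.053,c[0]),.0365,94.7)
crib(z,(.035,.055),(0,0,640,405))
E
```

```text
tilt 0.7 roll 0.0 slat centre rel tcp (uphill,left,z) mm [-4.1 -0.7  9.3] width 44.7
[ 0.6768882  -3.23245808  6.43196568]
dx 3.5 dy -0.3 dz 0.8 twist -0.2 | cur [ 0.6328 -0.1964  0.0373] yaw 94.50
z 0.035 stand-frame cx,cy,L,W mm [ 22.   23.2 108.9 106.5] ang 1.35
z 0.055 stand-frame cx,cy,L,W mm [ 52.8  10.3 123.   47. ] ang -90.0
z 0.055 stand-frame cx,cy,L,W mm [-53.5   5.8 138.   48.5] ang -90.0
```

Request:
{"fn": "carry_out", "kwargs": {"steps": [{"grip":0.6,"dx":2.5,"dy":-0.8,"dz":0,"twist":0},{"grip":0.6,"dx":4.5,"dy":-0.8,"dz":0,"twist":0},{"grip":0.6,"dx":4.5,"dy":-0.8,"dz":2,"twist":0},{"grip":0.6,"dx":4.5,"dy":-0.8,"dz":2.5,"twist":0}]}}

```text
t: 14.05
tcp_pos: [0.6317, -0.1911, 0.0363]
ee_rot: [0.002, 0.679, 0.735, 0.0]
wrist_force: [-6.7, -0.5, 23.3]
grip_width: 0.0448
gripper_force: 67.4
```

```bash
python3 - <<'E'
from m import *
s,p,R=state();z=wrist("w10");c=held(z,(255,60,385,405),p,94.7);print(s["wrist_force"]);go(*stand(.0525,c[0]),.0365,94.7)
E
```

```text
tilt 0.1 roll 0.0 slat centre rel tcp (uphill,left,z) mm [-4.2 -0.7  9.5] width 44.6
[-6.66049677 -0.49698068 23.25523316]
dx -2.0 dy -0.1 dz -0.2 twist -0.2 | cur [ 0.6317 -0.191   0.0363] yaw 94.54
```

Request:
{"fn": "carry_out", "kwargs": {"steps": [{"grip":0.6,"dx":-2,"dy":0,"dz":-1.5,"twist":0},{"grip":0.6,"dx":-2,"dy":0,"dz":-1.5,"twist":0},{"grip":0.6,"dx":-2,"dy":0,"dz":-1.2,"twist":0}]}}

```text
t: 14.35
tcp_pos: [0.6317, -0.192, 0.0363]
ee_rot: [0.001, 0.678, 0.735, 0.001]
wrist_force: [-3.1, 0.7, 15.5]
grip_width: 0.0444
gripper_force: 66.5
```

```bash
python3 - <<'E'
from m import *
s,p,R=state();z=wrist("w11");c=held(z,(255,60,385,405),p,94.7);print(s["wrist_force"]);go(*stand(.0525,c[0]),.0365,94.7)
E
```

```text
tilt 0.1 roll 0.0 slat centre rel tcp (uphill,left,z) mm [-4.2 -0.7  9.5] width 44.6
[-3.07377241  0.67031381 15.49228634]
dx -1.1 dy -0.1 dz -0.2 twist -0.1 | cur [ 0.6318 -0.192   0.0363] yaw 94.59
```

Nudge 1 mm more, release, back off to look.

Request:
{"fn": "carry_out", "kwargs": {"steps": [{"grip":0.6,"dx":-1.7,"dy":0,"dz":-0.8,"twist":0},{"grip":0.6,"dx":-1.7,"dy":0,"dz":-0.8,"twist":0},{"grip":0.25,"dx":-1.7,"dy":0,"dz":-0.8,"twist":0},{"grip":0.25,"dx":-1.7,"dy":0,"dz":-0.8,"twist":0},{"grip":0.25,"dx":-1.7,"dy":0,"dz":-0.8,"twist":0},{"grip":0.25,"dx":-1.7,"dy":0,"dz":-20,"twist":0},{"grip":0.25,"dx":-1.7,"dy":0,"dz":-60,"twist":0},{"grip":0.4,"dx":-40,"dy":-30,"dz":-110,"twist":0},{"grip":0.4,"dx":-80,"dy":-50,"dz":-150,"twist":0},{"grip":0.4,"dx":-90,"dy":-50,"dz":-180,"twist":0},{"grip":0.4,"dx":-90,"dy":-50,"dz":-190,"twist":0},{"grip":0.4,"dx":-90,"dy":-50,"dz":-190,"twist":0}]}}

```text
t: 15.4
tcp_pos: [0.5884, -0.2924, 0.2325]
ee_rot: [0.005, 0.681, 0.733, 0.0]
wrist_force: [-0.0, -1.4, 0.9]
grip_width: 0.0513
gripper_force: 0.0
```

```bash
python3 - <<'E'
from m import *
z=wrist("w12");crib(z,(.035,.055));go(.5417,.212,.2,171.4)
E
```

```text
z 0.035 stand-frame cx,cy,L,W mm [-1.5 59.5 59.5 30.5] ang 0.0
z 0.035 stand-frame cx,cy,L,W mm [ -1.1 -59.7  59.   29.4] ang -0.54
z 0.055 stand-frame cx,cy,L,W mm [ 51.    0.7 149.1  46.3] ang 89.7
z 0.055 stand-frame cx,cy,L,W mm [-53.   -0.3 149.   46.5] ang -90.0
dx 503.8 dy -9.0 dz 26.5 twist -77.1 | cur [ 0.5885 -0.2896  0.229 ] yaw 94.33
```

View pics/w12.png

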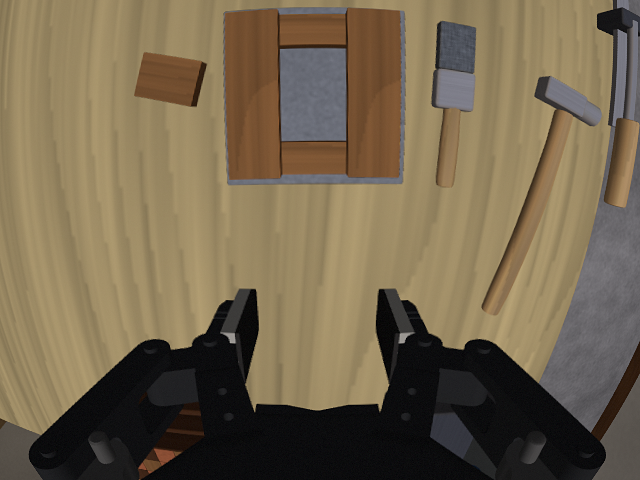

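Both wide slats lie flat and flush: pixels (224,10)–(281,182) and (347,9)–(404,180), 104 mm between centres. Now the narrow ones.

Request:
{"fn": "carry_out", "kwargs": {"steps": [{"grip":0.4,"dx":503,"dy":-9,"dz":20,"twist":-77.1},{"grip":0.4,"dx":503,"dy":-9,"dz":20,"twist":-77.1},{"grip":0.4,"dx":503,"dy":-9,"dz":20,"twist":-77.1},{"grip":0.4,"dx":503,"dy":-9,"dz":20,"twist":-77.1},{"grip":0.4,"dx":503,"dy":-9,"dz":20,"twist":-77.1},{"grip":0.4,"dx":503,"dy":-9,"dz":20,"twist":-77.1},{"grip":0.4,"dx":503,"dy":-9,"dz":20,"twist":-77.1},{"grip":0.4,"dx":503,"dy":-9,"dz":20,"twist":-77.1},{"grip":0.4,"dx":503,"dy":-9,"dz":20,"twist":-77.1},{"grip":0.4,"dx":503,"dy":-9,"dz":20,"twist":-77.1},{"grip":0.4,"dx":503,"dy":-9,"dz":20,"twist":-77.1},{"grip":0.4,"dx":503,"dy":-9,"dz":20,"twist":-77.1}]}}

```text
t: 16.45
tcp_pos: [0.5378, 0.2137, 0.2038]
ee_rot: [-0.0, 0.069, 0.998, -0.0]
wrist_force: [0.8, 0.0, 0.8]
grip_width: 0.0515
gripper_force: 0.0
```

Request:
{"fn": "carry_out", "kwargs": {"steps": [{"grip":0.4,"dx":0,"dy":0,"dz":0,"twist":0},{"grip":0.4,"dx":0,"dy":0,"dz":0,"twist":0},{"grip":0.4,"dx":0,"dy":0,"dz":0,"twist":0}]}}

```text
t: 16.7
tcp_pos: [0.5384, 0.2117, 0.2037]
ee_rot: [-0.001, 0.072, 0.997, -0.0]
wrist_force: [-0.2, -0.9, 0.7]
grip_width: 0.0509
gripper_force: 0.0
```

```bash
python3 - <<'E'
from h import *
from m import *
z=wrist("w13");m=brownim(z["im"]);m[330:]=0;m[:100]=0
P=fcloud(z["im"],z["d"],z["K"],z["T"],m);slats(P[(P[:,1]>.15)&(P[:,1]<.42)],np.array([-.4945,.074,.866]))
go(.542,.212,.067,171.4)
E
```

```text
normal [-0.49443706  0.07531764  0.86594413] yaw -8.661287267146509
[0.5478 0.2837 0.0822] [0.15  0.031 0.   ]
[0.5375 0.2129 0.0824] [0.149 0.03  0.   ]
dx -3.0 dy 1.9 dz 136.9 twist 0.3 | cur [0.5389 0.2106 0.2039] yaw 171.65
```

Request:
{"fn": "carry_out", "kwargs": {"steps": [{"grip":0.4,"dx":-3.5,"dy":2.1,"dz":35,"twist":0.3},{"grip":0.4,"dx":-3.5,"dy":2.1,"dz":75,"twist":0.3},{"grip":0.4,"dx":-3.5,"dy":2.1,"dz":113,"twist":0.3},{"grip":0.4,"dx":-3.5,"dy":2.1,"dz":130,"twist":0.3},{"grip":0.4,"dx":-3.5,"dy":2.1,"dz":137,"twist":0.3},{"grip":0.4,"dx":-3.5,"dy":2.1,"dz":137,"twist":0.3},{"grip":0.4,"dx":-3.5,"dy":2.1,"dz":137,"twist":0.3}]}}

```text
t: 17.33
tcp_pos: [0.5435, 0.2127, 0.0687]
ee_rot: [0.0, 0.076, 0.997, 0.0]
wrist_force: [0.1, 0.3, 0.8]
grip_width: 0.0511
gripper_force: 0.0
```

Request:
{"fn": "carry_out", "kwargs": {"steps": [{"grip":0.8,"dx":0,"dy":0,"dz":0,"twist":0},{"grip":0.8,"dx":0,"dy":0,"dz":0,"twist":0},{"grip":0.8,"dx":0,"dy":0,"dz":0,"twist":0},{"grip":0.8,"dx":0,"dy":0,"dz":0,"twist":0},{"grip":0.8,"dx":0,"dy":0,"dz":0,"twist":0}]}}

```text
t: 17.75
tcp_pos: [0.544, 0.2137, 0.0699]
ee_rot: [0.002, 0.075, 0.997, 0.0]
wrist_force: [-1.6, -1.4, 8.0]
grip_width: 0.0284
gripper_force: 60.1
```

Request:
{"fn": "carry_out", "kwargs": {"steps": [{"grip":0.8,"dx":0,"dy":0,"dz":-20,"twist":0},{"grip":0.8,"dx":0,"dy":0,"dz":-60,"twist":0},{"grip":0.8,"dx":0,"dy":0,"dz":-100,"twist":0},{"grip":0.8,"dx":0,"dy":0,"dz":-140,"twist":0},{"grip":0.8,"dx":0,"dy":0,"dz":-150,"twist":0},{"grip":0.8,"dx":0,"dy":0,"dz":-150,"twist":0}]}}

```text
t: 18.25
tcp_pos: [0.5446, 0.2145, 0.2228]
ee_rot: [0.004, 0.075, 0.997, 0.001]
wrist_force: [-0.4, -0.5, -0.5]
grip_width: 0.0284
gripper_force: 59.3
```

```bash
python3 - <<'E'
from m import *
s,p,R=state();z=wrist("w14");held(z,(265,125,375,405),p,np.degrees(np.arctan2(R[1,0],R[0,0])))
go(*stand(-.004,-.06),.21,184.7)
E
```

```text
tilt 30.3 roll -0.1 slat centre rel tcp (uphill,left,z) mm [-0.1 -0.9  4.6] width 29.2
dx -105.8 dy -456.3 dz 9.9 twist -13.3 | cur [0.5437 0.2137 0.2201] yaw 171.40
```

Request:
{"fn": "carry_out", "kwargs": {"steps": [{"grip":0.8,"dx":-106,"dy":-456,"dz":10,"twist":-13.3},{"grip":0.8,"dx":-106,"dy":-456,"dz":10,"twist":-13.3},{"grip":0.8,"dx":-106,"dy":-456,"dz":10,"twist":-13.3},{"grip":0.8,"dx":-106,"dy":-456,"dz":10,"twist":-13.3},{"grip":0.8,"dx":-106,"dy":-456,"dz":10,"twist":-13.3},{"grip":0.8,"dx":-106,"dy":-456,"dz":10,"twist":-13.3},{"grip":0.8,"dx":-106,"dy":-456,"dz":10,"twist":-13.3},{"grip":0.8,"dx":-106,"dy":-456,"dz":10,"twist":-13.3},{"grip":0.8,"dx":-106,"dy":-456,"dz":10,"twist":-13.3},{"grip":0.8,"dx":-106,"dy":-456,"dz":10,"twist":-13.3},{"grip":0.8,"dx":-106,"dy":-456,"dz":10,"twist":-13.3},{"grip":0.8,"dx":-106,"dy":-456,"dz":10,"twist":-13.3}]}}

```text
t: 19.3
tcp_pos: [0.5773, -0.2609, 0.2054]
ee_rot: [-0.002, -0.038, 0.999, -0.001]
wrist_force: [-1.3, -0.3, 0.1]
grip_width: 0.0286
gripper_force: 59.4
```

Request:
{"fn": "carry_out", "kwargs": {"steps": [{"grip":0.8,"dx":0,"dy":0,"dz":0,"twist":0},{"grip":0.8,"dx":0,"dy":0,"dz":0,"twist":0},{"grip":0.8,"dx":0,"dy":0,"dz":0,"twist":0}]}}

```text
t: 19.55
tcp_pos: [0.5792, -0.2521, 0.2067]
ee_rot: [-0.001, -0.042, 0.999, 0.001]
wrist_force: [-0.3, -0.2, -0.1]
grip_width: 0.0285
gripper_force: 59.4
```

```bash
python3 - <<'E'
from m import *
go(*stand(-.008,-.06),.106,184.7)
E
```

```text
dx 3.2 dy -1.4 dz 100.7 twist 0.1 | cur [ 0.5792 -0.2521  0.2067] yaw -175.22
```

Request:
{"fn": "carry_out", "kwargs": {"steps": [{"grip":0.8,"dx":3.2,"dy":-1.4,"dz":30,"twist":0.1},{"grip":0.8,"dx":3.2,"dy":-1.4,"dz":65,"twist":0.1},{"grip":0.8,"dx":3.2,"dy":-1.4,"dz":90,"twist":0.1},{"grip":0.8,"dx":3.2,"dy":-1.4,"dz":100,"twist":0.1},{"grip":0.8,"dx":3.2,"dy":-1.4,"dz":100,"twist":0.1},{"grip":0.8,"dx":3.2,"dy":-1.4,"dz":100,"twist":0.1}]}}

```text
t: 20.05
tcp_pos: [0.5769, -0.2541, 0.1085]
ee_rot: [0.0, -0.041, 0.999, 0.0]
wrist_force: [0.0, -0.4, -0.7]
grip_width: 0.0285
gripper_force: 59.4
```

```bash
python3 - <<'E'
from m import *
for x,z in((-.008,.096),(-.006,.082),(.001,.070),(.0035,.059)): go(*stand(x,-.06),z,184.7)
E
```

```text
dx 0.8 dy 0.5 dz 12.5 twist 0.0 | cur [ 0.5769 -0.2541  0.1085] yaw -175.30
dx -1.2 dy 0.5 dz 26.5 twist 0.0 | cur [ 0.5769 -0.2541  0.1085] yaw -175.30
dx -8.2 dy 0.5 dz 38.5 twist 0.0 | cur [ 0.5769 -0.2541  0.1085] yaw -175.30
dx -10.7 dy 0.5 dz 49.5 twist 0.0 | cur [ 0.5769 -0.2541  0.1085] yaw -175.30
```

Request:
{"fn": "carry_out", "kwargs": {"steps": [{"grip":0.8,"dx":1,"dy":0.5,"dz":9,"twist":0},{"grip":0.8,"dx":-1,"dy":0.5,"dz":16,"twist":0},{"grip":0.8,"dx":-3,"dy":0.5,"dz":22,"twist":0},{"grip":0.8,"dx":-5,"dy":0.5,"dz":28,"twist":0},{"grip":0.8,"dx":-7,"dy":0.5,"dz":34,"twist":0},{"grip":0.8,"dx":-9,"dy":0.5,"dz":40,"twist":0},{"grip":0.8,"dx":-10,"dy":0.5,"dz":45,"twist":0},{"grip":0.8,"dx":-10.7,"dy":0.5,"dz":48,"twist":0},{"grip":0.8,"dx":-10.7,"dy":0.5,"dz":49.5,"twist":0},{"grip":0.8,"dx":-10.7,"dy":0.5,"dz":49.5,"twist":0}]}}

```text
t: 20.88
tcp_pos: [0.5899, -0.2539, 0.0606]
ee_rot: [0.003, -0.04, 0.999, -0.001]
wrist_force: [4.7, 0.5, 8.2]
grip_width: 0.0282
gripper_force: 63.7
```

```bash
python3 - <<'E'
from m import *
s,p,R=state();z=wrist("w15");c=held(z,(255,60,385,405),p,184.7);print(s["wrist_force"]);go(*stand(-.0005+c[0]*-1,-.06),.058,184.7)
crib(z,(.055,.075),(0,0,640,405))
E
```

```text
tilt 2.1 roll 2.6 slat centre rel tcp (uphill,left,z) mm [-7.7  1.7  7.7] width 17.0
[4.69024307 0.53878925 8.1948118 ]
dx -1.5 dy 1.4 dz 2.7 twist -0.1 | cur [ 0.5899 -0.2539  0.0607] yaw -175.36
z 0.055 stand-frame cx,cy,L,W mm [51.  28.5 94.5 47.5] ang -90.0
z 0.055 stand-frame cx,cy,L,W mm [-54.5  15.3 120.   45.5] ang -90.0
z 0.075 stand-frame cx,cy,L,W mm [-14.7 -61.5 125.   30.5] ang 0.0
```

Request:
{"fn": "carry_out", "kwargs": {"steps": [{"grip":0.8,"dx":-1.5,"dy":1.4,"dz":1,"twist":-0.1},{"grip":0.8,"dx":-1.5,"dy":1.4,"dz":3,"twist":-0.1},{"grip":0.8,"dx":-1.5,"dy":1.4,"dz":4,"twist":-0.1},{"grip":0.8,"dx":-1.5,"dy":1.4,"dz":4,"twist":-0.1}]}}

```text
t: 21.27
tcp_pos: [0.5911, -0.2529, 0.0576]
ee_rot: [0.003, -0.041, 0.999, -0.001]
wrist_force: [0.0, 0.2, 14.9]
grip_width: 0.0286
gripper_force: 64.7
```

```bash
python3 - <<'E'
from m import *
s,p,R=state();z=wrist("w16");c=held(z,(282,60,358,405),p,184.7);print(s["wrist_force"]);go(*stand(-.0005+c[0]*-1,-.06),.058,184.7)
crib(z,(.055,.075),(0,0,640,405))
E
```

```text
tilt -0.0 roll 0.1 slat centre rel tcp (uphill,left,z) mm [-8.3 -0.1  8. ] width 28.3
[7.02533094e-03 2.12274500e-01 1.49054258e+01]
dx -0.7 dy 0.5 dz -0.3 twist 0.0 | cur [ 0.5911 -0.2529  0.0577] yaw -175.29
z 0.055 stand-frame cx,cy,L,W mm [50.8 28.7 94.  47. ] ang -90.0
z 0.055 stand-frame cx,cy,L,W mm [-53.7  15.5 119.5  46. ] ang -90.0
z 0.075 stand-frame cx,cy,L,W mm [-12.7 -61.  127.   30.5] ang 0.0
```

Request:
{"fn": "carry_out", "kwargs": {"steps": [{"grip":0.8,"dx":0,"dy":1.2,"dz":-1,"twist":0},{"grip":0.8,"dx":0,"dy":1.2,"dz":-1,"twist":0},{"grip":0.4,"dx":0,"dy":1.2,"dz":-1,"twist":0},{"grip":0.4,"dx":0,"dy":1.2,"dz":-1,"twist":0},{"grip":0.4,"dx":0,"dy":1.2,"dz":-1,"twist":0},{"grip":0.4,"dx":0,"dy":1.2,"dz":-20,"twist":0},{"grip":0.4,"dx":0,"dy":1.2,"dz":-60,"twist":0},{"grip":0.4,"dx":-30,"dy":25,"dz":-95,"twist":0},{"grip":0.4,"dx":-60,"dy":50,"dz":-125,"twist":0},{"grip":0.4,"dx":-80,"dy":60,"dz":-155,"twist":0},{"grip":0.4,"dx":-80,"dy":60,"dz":-165,"twist":0},{"grip":0.4,"dx":-80,"dy":60,"dz":-165,"twist":0}]}}

```text
t: 22.32
tcp_pos: [0.6669, -0.1823, 0.2243]
ee_rot: [0.004, -0.043, 0.999, 0.0]
wrist_force: [-0.2, 0.6, 0.8]
grip_width: 0.0512
gripper_force: 0.0
```

```bash
python3 - <<'E'
from m import *
z=wrist("w17");crib(z,(.035,.055,.075));go(.5529,.283,.2,171.4)
E
```

```text
z 0.035 stand-frame cx,cy,L,W mm [-1.3 58.8 60.  31. ] ang 0.0
z 0.035 stand-frame cx,cy,L,W mm [ -1.  -46.7  59.5   4. ] ang 0.0
z 0.055 stand-frame cx,cy,L,W mm [ 49.1  14.2 121.6  51.9] ang 88.21
z 0.055 stand-frame cx,cy,L,W mm [-50.3  14.1 120.9  54.4] ang -89.24
z 0.075 stand-frame cx,cy,L,W mm [ -2.5 -60.1 149.5  30.3] ang 0.24
dx 72.3 dy 474.9 dz 21.0 twist 13.5 | cur [ 0.6651 -0.1841  0.2215] yaw -175.15
```

Request:
{"fn": "carry_out", "kwargs": {"steps": [{"grip":0.4,"dx":72.3,"dy":475,"dz":18,"twist":13.5},{"grip":0.4,"dx":72.3,"dy":475,"dz":18,"twist":13.5},{"grip":0.4,"dx":72.3,"dy":475,"dz":18,"twist":13.5},{"grip":0.4,"dx":72.3,"dy":475,"dz":18,"twist":13.5},{"grip":0.4,"dx":72.3,"dy":475,"dz":18,"twist":13.5},{"grip":0.4,"dx":72.3,"dy":475,"dz":18,"twist":13.5},{"grip":0.4,"dx":72.3,"dy":475,"dz":18,"twist":13.5},{"grip":0.4,"dx":72.3,"dy":475,"dz":18,"twist":13.5},{"grip":0.4,"dx":72.3,"dy":475,"dz":18,"twist":13.5},{"grip":0.4,"dx":72.3,"dy":475,"dz":18,"twist":13.5},{"grip":0.4,"dx":72.3,"dy":475,"dz":18,"twist":13.5},{"grip":0.4,"dx":72.3,"dy":475,"dz":18,"twist":13.5}]}}

```text
t: 23.37
tcp_pos: [0.5491, 0.2856, 0.1999]
ee_rot: [-0.001, 0.075, 0.997, 0.0]
wrist_force: [-0.9, -0.0, 0.1]
grip_width: 0.0516
gripper_force: 0.0
```

Request:
{"fn": "carry_out", "kwargs": {"steps": [{"grip":0.4,"dx":0,"dy":0,"dz":0,"twist":0},{"grip":0.4,"dx":0,"dy":0,"dz":0,"twist":0},{"grip":0.4,"dx":0,"dy":0,"dz":0,"twist":0}]}}

```text
t: 23.62
tcp_pos: [0.5523, 0.2796, 0.2001]
ee_rot: [-0.001, 0.077, 0.997, -0.001]
wrist_force: [0.8, 0.2, -0.1]
grip_width: 0.0514
gripper_force: 0.0
```

```bash
python3 - <<'E'
from h import *
from m import *
z=wrist("w18");m=brownim(z["im"]);m[330:]=0;m[:100]=0
P=fcloud(z["im"],z["d"],z["K"],z["T"],m);slats(P[(P[:,1]>.15)&(P[:,1]<.42)],np.array([-.4945,.074,.866]))
go(.5528,.283,.067,171.4)
E
```

```text
normal [-0.4945123   0.07406848  0.86600892] yaw -8.518485775146791
[0.5484 0.2841 0.0826] [0.15  0.029 0.   ]
dx 0.4 dy 4.0 dz 133.3 twist -0.3 | cur [0.5527 0.2792 0.2003] yaw 171.06
```

Request:
{"fn": "carry_out", "kwargs": {"steps": [{"grip":0.4,"dx":-0.2,"dy":4.3,"dz":35,"twist":-0.3},{"grip":0.4,"dx":-0.2,"dy":4.3,"dz":75,"twist":-0.3},{"grip":0.4,"dx":-0.2,"dy":4.3,"dz":110,"twist":-0.3},{"grip":0.4,"dx":-0.2,"dy":4.3,"dz":127,"twist":-0.3},{"grip":0.4,"dx":-0.2,"dy":4.3,"dz":133,"twist":-0.3},{"grip":0.4,"dx":-0.2,"dy":4.3,"dz":133,"twist":-0.3},{"grip":0.4,"dx":-0.2,"dy":4.3,"dz":133,"twist":-0.3}]}}

```text
t: 24.25
tcp_pos: [0.5539, 0.2851, 0.0692]
ee_rot: [0.0, 0.075, 0.997, 0.0]
wrist_force: [0.2, 1.1, 1.2]
grip_width: 0.0512
gripper_force: 0.0
```

Request:
{"fn": "carry_out", "kwargs": {"steps": [{"grip":0.8,"dx":0,"dy":0,"dz":0,"twist":0},{"grip":0.8,"dx":0,"dy":0,"dz":0,"twist":0},{"grip":0.8,"dx":0,"dy":0,"dz":0,"twist":0},{"grip":0.8,"dx":0,"dy":0,"dz":0,"twist":0},{"grip":0.8,"dx":0,"dy":0,"dz":0,"twist":0}]}}

```text
t: 24.67
tcp_pos: [0.5541, 0.2864, 0.0704]
ee_rot: [0.002, 0.074, 0.997, 0.001]
wrist_force: [-1.0, -0.4, 7.7]
grip_width: 0.0285
gripper_force: 60.0
```

Request:
{"fn": "carry_out", "kwargs": {"steps": [{"grip":0.8,"dx":0,"dy":0,"dz":-20,"twist":0},{"grip":0.8,"dx":0,"dy":0,"dz":-60,"twist":0},{"grip":0.8,"dx":0,"dy":0,"dz":-100,"twist":0},{"grip":0.8,"dx":0,"dy":0,"dz":-140,"twist":0},{"grip":0.8,"dx":0,"dy":0,"dz":-150,"twist":0},{"grip":0.8,"dx":0,"dy":0,"dz":-150,"twist":0}]}}

```text
t: 25.17
tcp_pos: [0.5546, 0.2872, 0.2234]
ee_rot: [0.004, 0.074, 0.997, 0.002]
wrist_force: [0.8, -0.4, -0.9]
grip_width: 0.0285
gripper_force: 59.2
```

```bash
python3 - <<'E'
from m import *
s,p,R=state();z=wrist("w19");held(z,(265,125,375,405),p,np.degrees(np.arctan2(R[1,0],R[0,0])))
go(*stand(-.006,.06),.21,184.7)
E
```

```text
tilt 30.2 roll -0.1 slat centre rel tcp (uphill,left,z) mm [ 0.7 -1.2  4. ] width 29.7
dx -76.3 dy -413.6 dz 10.1 twist -13.2 | cur [0.5538 0.2864 0.2206] yaw 171.51
```

Request:
{"fn": "carry_out", "kwargs": {"steps": [{"grip":0.8,"dx":-76,"dy":-412,"dz":10,"twist":-13.2},{"grip":0.8,"dx":-76,"dy":-412,"dz":10,"twist":-13.2},{"grip":0.8,"dx":-76,"dy":-412,"dz":10,"twist":-13.2},{"grip":0.8,"dx":-76,"dy":-412,"dz":10,"twist":-13.2},{"grip":0.8,"dx":-76,"dy":-412,"dz":10,"twist":-13.2},{"grip":0.8,"dx":-76,"dy":-412,"dz":10,"twist":-13.2},{"grip":0.8,"dx":-76,"dy":-412,"dz":10,"twist":-13.2},{"grip":0.8,"dx":-76,"dy":-412,"dz":10,"twist":-13.2},{"grip":0.8,"dx":-76,"dy":-412,"dz":10,"twist":-13.2},{"grip":0.8,"dx":-76,"dy":-412,"dz":10,"twist":-13.2},{"grip":0.8,"dx":-76,"dy":-412,"dz":10,"twist":-13.2},{"grip":0.8,"dx":-76,"dy":-412,"dz":10,"twist":-13.2}]}}

```text
t: 26.22
tcp_pos: [0.5659, -0.1375, 0.2062]
ee_rot: [-0.002, -0.038, 0.999, -0.0]
wrist_force: [-0.6, 0.8, -0.3]
grip_width: 0.0279
gripper_force: 59.2
```

Request:
{"fn": "carry_out", "kwargs": {"steps": [{"grip":0.8,"dx":0,"dy":0,"dz":0,"twist":0},{"grip":0.8,"dx":0,"dy":0,"dz":0,"twist":0},{"grip":0.8,"dx":0,"dy":0,"dz":0,"twist":0}]}}

```text
t: 26.47
tcp_pos: [0.5673, -0.1311, 0.2079]
ee_rot: [-0.0, -0.042, 0.999, 0.0]
wrist_force: [0.7, 0.3, -0.1]
grip_width: 0.0284
gripper_force: 59.2
```

```bash
python3 - <<'E'
from m import *
go(*stand(-.007,.0595),.106,184.7)
E
```

```text
dx 0.3 dy -3.4 dz 101.9 twist 0.2 | cur [ 0.5673 -0.1311  0.2079] yaw -175.14
```

Request:
{"fn": "carry_out", "kwargs": {"steps": [{"grip":0.8,"dx":0.3,"dy":-3.4,"dz":30,"twist":0.2},{"grip":0.8,"dx":0.3,"dy":-3.4,"dz":65,"twist":0.2},{"grip":0.8,"dx":0.3,"dy":-3.4,"dz":90,"twist":0.2},{"grip":0.8,"dx":0.3,"dy":-3.4,"dz":100,"twist":0.2},{"grip":0.8,"dx":0.3,"dy":-3.4,"dz":100,"twist":0.2},{"grip":0.8,"dx":0.3,"dy":-3.4,"dz":100,"twist":0.2}]}}

```text
t: 26.97
tcp_pos: [0.5677, -0.1355, 0.109]
ee_rot: [0.0, -0.04, 0.999, 0.0]
wrist_force: [-0.0, -0.0, 1.0]
grip_width: 0.0284
gripper_force: 59.3
```

```bash
python3 - <<'E'
from m import *
for x,z in((-.007,.096),(.006,.059)): go(*stand(x,.0595),z,184.7)
E
```

```text
dx 0.4 dy 1.1 dz 13.0 twist -0.1 | cur [ 0.5677 -0.1355  0.109 ] yaw -175.42
dx -12.6 dy 1.1 dz 50.0 twist -0.1 | cur [ 0.5677 -0.1355  0.109 ] yaw -175.42
```

Request:
{"fn": "carry_out", "kwargs": {"steps": [{"grip":0.8,"dx":0.3,"dy":1.1,"dz":9,"twist":-0.1},{"grip":0.8,"dx":-2,"dy":1.1,"dz":16,"twist":-0.1},{"grip":0.8,"dx":-4.5,"dy":1.1,"dz":22,"twist":-0.1},{"grip":0.8,"dx":-7,"dy":1.1,"dz":28,"twist":-0.1},{"grip":0.8,"dx":-9,"dy":1.1,"dz":34,"twist":-0.1},{"grip":0.8,"dx":-11,"dy":1.1,"dz":40,"twist":-0.1},{"grip":0.8,"dx":-12,"dy":1.1,"dz":45,"twist":-0.1},{"grip":0.8,"dx":-12.6,"dy":1.1,"dz":49,"twist":-0.1},{"grip":0.8,"dx":-12.6,"dy":1.1,"dz":52,"twist":-0.1},{"grip":0.8,"dx":-12.6,"dy":1.1,"dz":53,"twist":-0.1},{"grip":0.8,"dx":-12.6,"dy":1.1,"dz":53,"twist":-0.1}]}}

```text
t: 27.88
tcp_pos: [0.5829, -0.1342, 0.0585]
ee_rot: [0.003, -0.04, 0.999, -0.001]
wrist_force: [-0.0, 0.1, 16.5]
grip_width: 0.0286
gripper_force: 64.8
```

```bash
python3 - <<'E'
from m import *
s,p,R=state();z=wrist("w20");c=held(z,(282,60,358,405),p,184.7);print(s["wrist_force"]);go(*stand(-.0005+c[0]*-1,.06),.058,184.7)
crib(z,(.055,.075),(0,0,640,405))
E
```

```text
tilt -0.0 roll 0.2 slat centre rel tcp (uphill,left,z) mm [-7.  -0.2  7.1] width 28.4
[-0.04914373  0.12968101 16.49548003]
dx 2.1 dy 1.5 dz 0.5 twist -0.1 | cur [ 0.5829 -0.1342  0.0585] yaw -175.36
z 0.055 stand-frame cx,cy,L,W mm [-10.3  13.3 133.  122. ] ang 0.0
z 0.075 stand-frame cx,cy,L,W mm [-10.2  58.2 127.   31. ] ang 0.0
z 0.075 stand-frame cx,cy,L,W mm [ -3.5 -59.8 147.5  32. ] ang 0.0
```

Request:
{"fn": "carry_out", "kwargs": {"steps": [{"grip":0.8,"dx":2,"dy":1.6,"dz":-1.5,"twist":0},{"grip":0.8,"dx":2,"dy":1.6,"dz":-1.5,"twist":0},{"grip":0.8,"dx":2,"dy":1.6,"dz":-1,"twist":0}]}}

```text
t: 28.18
tcp_pos: [0.5795, -0.1328, 0.0585]
ee_rot: [0.002, -0.04, 0.999, -0.001]
wrist_force: [-2.8, 0.1, 20.4]
grip_width: 0.0282
gripper_force: 65.3
```

```bash
python3 - <<'E'
from m import *
s,p,R=state();z=wrist("w21");c=held(z,(282,60,358,405),p,184.7);print(s["wrist_force"]);go(*stand(-.0005+c[0]*-1,.06),.058,184.7)
crib(z,(.075,),(0,0,640,405))
E
```

```text
tilt -0.0 roll 0.1 slat centre rel tcp (uphill,left,z) mm [-6.7 -0.3  7.1] width 28.5
[-2.82266474  0.07725165 20.41074122]
dx -0.8 dy -0.1 dz 0.5 twist -0.1 | cur [ 0.5795 -0.1328  0.0585] yaw -175.38
z 0.075 stand-frame cx,cy,L,W mm [-13.5  59.8 126.5  31. ] ang 0.0
z 0.075 stand-frame cx,cy,L,W mm [ -4.8 -59.6 144.9  32.9] ang 0.26
```

Request:
{"fn": "carry_out", "kwargs": {"steps": [{"grip":0.8,"dx":-0.8,"dy":0,"dz":-0.6,"twist":0},{"grip":0.8,"dx":-0.8,"dy":0,"dz":-0.6,"twist":0},{"grip":0.4,"dx":-0.8,"dy":0,"dz":-0.6,"twist":0},{"grip":0.4,"dx":-0.8,"dy":0,"dz":-0.6,"twist":0},{"grip":0.4,"dx":-0.8,"dy":0,"dz":-0.6,"twist":0},{"grip":0.4,"dx":-0.8,"dy":0,"dz":-20,"twist":0},{"grip":0.4,"dx":-0.8,"dy":0,"dz":-60,"twist":0},{"grip":0.4,"dx":-30,"dy":-25,"dz":-95,"twist":0},{"grip":0.4,"dx":-60,"dy":-50,"dz":-125,"twist":0},{"grip":0.4,"dx":-90,"dy":-60,"dz":-155,"twist":0},{"grip":0.4,"dx":-100,"dy":-60,"dz":-190,"twist":0},{"grip":0.4,"dx":-100,"dy":-60,"dz":-190,"twist":0}]}}

```text
t: 29.23
tcp_pos: [0.6854, -0.1859, 0.251]
ee_rot: [0.003, -0.039, 0.999, -0.0]
wrist_force: [0.8, 0.8, 0.6]
grip_width: 0.0511
gripper_force: 0.0
```

```bash
python3 - <<'E'
from m import *
z=wrist("w22");crib(z,(.035,.055,.075))
import cv2
from h import *
im,d=arm.grab_frame("scene");cv2.imwrite("pics/s2.png",cv2.resize(im[270:400,170:340],None,fx=4,fy=4))
im2=cv2.resize(z["im"][0:270,150:480],None,fx=2,fy=2);cv2.imwrite("pics/w22c.png",im2)
# outer edges per layer from wide band (z 45..80), stand frame
m=brownim(z["im"]);m[330:]=0;P=fcloud(z["im"],z["d"],z["K"],z["T"],m)
t=np.radians(SY);ex=np.array([np.cos(t),np.sin(t)]);q=P[:,:2]-C;q=np.c_[q@ex,q@[-ex[1],ex[0]],P[:,2]]
w=q[(abs(q[:,2]-.0557)<.0025)&(abs(q[:,1])<.035)&(abs(q[:,0])<.12)]
for sg in(-1,1): print("wide x range",np.percentile(w[w[:,0]*sg>0][:,0],[.5,99.5])*1000)
n=q[(abs(q[:,2]-.0757)<.0025)&(abs(q[:,0])<.12)&(abs(q[:,1])<.12)]
for sg in(-1,1):
    a=n[n[:,1]*sg>0];print("narrow x",np.percentile(a[:,0],[.3,99.7])*1000,"y",np.percentile(a[:,1],[.5,99.5])*1000)
E
```

```text
z 0.055 stand-frame cx,cy,L,W mm [-52.8  -0.5  90.7  47.5] ang -89.6
z 0.055 stand-frame cx,cy,L,W mm [51.5 -1.3 92.  45.5] ang -90.0
z 0.075 stand-frame cx,cy,L,W mm [ -1.8  59.3 149.1  30.6] ang -0.24
z 0.075 stand-frame cx,cy,L,W mm [ -2.3 -60.  149.   30.5] ang 0.0
wide x range [-75.99895955 -30.66333462]
wide x range [28.97069229 74.13765152]
narrow x [-76.10314248  71.99880737] y [-74.58899329 -45.36134211]
narrow x [-75.88970836  72.32783625] y [44.40230758 73.86844985]
```

View pics/w22c.png

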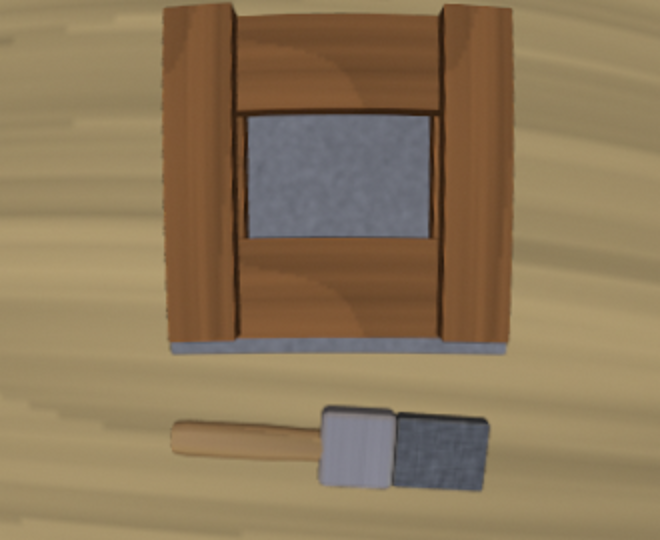

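View pics/s2.png

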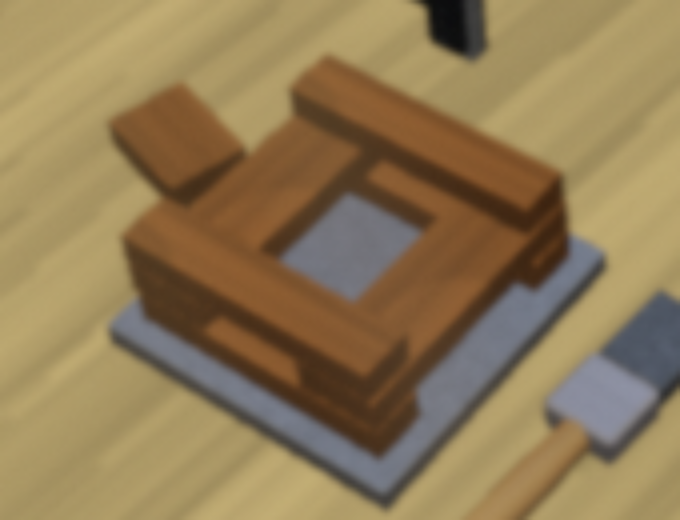

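The crop shows the narrow slats at (200,175) and (477,175), square on top of the wide ones. The scene crop shows a flush crib with the brush and offcut still in place. All edges measure within about 1–2 mm and the gripper is clear, so I'm handing in.

```bash
python3 -c "
from cell import arm
print(arm.finish_job())"
```

```text
the job is handed in; nothing more can be done
None
```

I built the crib and handed it in: two wide slats lie across the bearers and two narrow slats on top, flat and flush to about 1–2 mm by the cameras, in about 29 s with the gripper clear; the hand-in gave no verdict.

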